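Trace the reference edge of a leaf-contour reader with its probe

TASK

Calibrate the leaf-contour reader: take the orange probe out of its stand, lay its steel shank against the wavy edge of the blue template at the green mark and run it along the edge to the red mark in one go, without ever leaving the edge. Press gently all the way, so that the sprung template always gives a little, a few millimetres, but is never pushed in more than 7 mm, and touch it only with the probe. Then put the probe back upright, fully home in its stand, let go, and leave everything else on the bench undisturbed.

Things in the scene. Friction and masses are not known exactly. Their poses are not given: they have to be found in the camera images.
- reader: contour reader fixed to the bench: white housing with a grey display block on its rear (76 mm high) carrying a blue sprung plate, the template. Origin on the bench; x points out of the template's wavy front edge (press along -x), y runs along the edge from green to red end, z up. Housing x -100 to 5, y -110 to 110, 40 mm high; free air in front of it under the edge
- edge_mid (a point): middle of the wavy edge as if set straight and unpressed (fixed to the housing, axes as reader, 45 mm in front of its origin, 55 mm up). The edge is a steel rim bar 10 mm thick, its centre line 55 mm above the bench. From this point, nominal centre line: x = -7.5 cos(2 pi y / 100) mm for y -88 to 88 mm: hollow at y 0, crests at y -50 and 50. The real edge is swivelled, see swivel
- swivel (a point): clamp axis of the template, at reader x 0, y -95 mm (black knob beside it). The template is set at an unknown angle of up to 0.12 rad either way about this upright axis, not reported: the real edge stands up to 20 mm nearer or farther at the red end, 3 mm at the green (and the dots 5 mm to either side). The clamp holds under gentle tracing
- green_mark (a point): nominal rim centre line at the green dot, the start: 70 mm to -y of the middle (template set straight, unpressed; fixed to the housing)
- red_mark (a point): nominal rim centre line at the red dot, the finish: 70 mm to +y of the middle (template set straight, unpressed; fixed to the housing)
- template (a joint): how far the sprung template is pushed in, straight back from its edge (about the reader's -x): 0 m free, 0.011 m at its hard stop; spring about 1.2 N per mm, no preload. Work between about 1 and 6 mm (1 to 7 N); never beyond 7 mm
- probe_grip (a point): centre of the probe's orange square grip (22 x 22 mm, 55 mm tall; point axes along its sides, z up). Below the grip is a straight steel shank 8 mm in diameter, 60 mm long, ending 87.5 mm below this point; its side runs along the rim. Probe 115 mm long, about 60 g. Starts upright in the stand, grip resting on the stand's top
- probe_tip (a point): lower end of the probe's shank, on its axis; z axis along the probe, up
- probe: the probe itself, origin at the lower end of the shank
- stand_hole (a point): centre of the mouth of the hole in the grey probe stand (fixed block 75 x 75 x 70 mm): hole 15 mm in diameter, 64 mm deep with a small chamfer, mouth 70 mm above the bench. A homed probe's grip rests on the block, its tip 60 mm below the mouth
- jar_a: clear culture jar with white lid and green plantlet, 64 mm dia, 84 mm tall; loose bystander, origin at its underside (not to be disturbed)
- jar_b: second culture jar like it; loose bystander, origin at its underside (not to be disturbed)
- dish_a: flat clear culture dish, 94 mm dia, 16 mm tall; loose bystander, origin at its underside (not to be disturbed)
- dish_b: second flat culture dish like it; loose bystander, origin at its underside (not to be disturbed)
- dropper: amber dropper bottle, 36 mm dia, 75 mm tall; loose bystander, origin at its underside (not to be disturbed)
- spatula: spatula, 170 mm long, lying flat; loose bystander, not to be disturbed
- ring: dark steel ring, 60 mm dia, 12 mm high; loose bystander, origin at its underside (not to be disturbed)
There are look-alikes about, which are no part of the job. There is more than one size of the probe; the job needs the middle-sized.

How it is judged (in metres and radians):
On the way, in this order (a step that is already met when the one before it is completed fails the run):
1. the probe's shank presses the wavy edge at the green mark (up to 15 mm short of it inwards) (y of probe_tip in the frame of reader between -0.088 and -0.055 m and z of probe_tip in the frame of reader below 0.052 m and value of joint template above 0.0006 m and contact force between probe and reader above 0.3 N), for 0.2 s.
2. still pressing, it passes the first crest (y of probe_tip in the frame of reader between -0.054 and -0.036 m and z of probe_tip in the frame of reader below 0.052 m and value of joint template above 0.0006 m and contact force between probe and reader above 0.3 N), for 0.05 s.
3. still pressing, it passes the hollow (y of probe_tip in the frame of reader between -0.012 and 0.012 m and z of probe_tip in the frame of reader below 0.052 m and value of joint template above 0.0006 m and contact force between probe and reader above 0.3 N), for 0.05 s.
4. still pressing, it passes the second crest (y of probe_tip in the frame of reader between 0.036 and 0.056 m and z of probe_tip in the frame of reader below 0.052 m and value of joint template above 0.0006 m and contact force between probe and reader above 0.3 N), for 0.05 s.
5. still pressing, it reaches the red mark (from 12 mm short of its nominal place) (y of probe_tip in the frame of reader between 0.058 and 0.088 m and z of probe_tip in the frame of reader below 0.052 m and value of joint template above 0.0006 m and contact force between probe and reader above 0.3 N), for 0.1 s.
At the end, for the whole second after the job is handed in: the probe stands upright (within 0.12 rad) and fully home in its stand (tip within 8 mm of the hole's axis and 4 mm of its seat), at rest, and the template has sprung back to within 1 mm (horizontal distance between probe_tip and stand_hole below 0.008 m and height (world z) of probe_tip below 0.014 m and angle between probe's own z axis and vertical below 0.12 rad and linear speed of probe below 0.02 m/s and value of joint template below 0.001 m); the robot touches nothing.
It fails at once if the probe leaves the wavy edge between the marks (low in front of its middle 104 mm without pushing the template in at all) (y of probe_tip in the frame of reader between -0.052 and 0.052 m and x of probe_tip in the frame of reader between 0 and 0.095 m and z of probe_tip in the frame of reader below 0.075 m and value of joint template below 0.0003 m).
It fails at once if the template is pushed in more than 7 mm (8.4 N) (value of joint template above 0.007 m).
It fails at once if the probe presses on the reader with more than 18 N (contact force between probe and reader above 18 N).
It fails at once if the fingers touch the reader (over 2 N) (contact force between the fingers and reader above 2 N).
It fails at once if a bystander is moved by more than 15 mm (distance of any of jar_a, jar_b, dish_a, dish_b, dropper, spatula, ring from where it was at the start of the episode above 0.015 m).
It also fails if it takes over 72 s, if anything falls off the work surface, if the arm or the gripper's body presses on something with over 40 N, if the wrist force passes 120 N, or if a joint passes its speed limit or range.

ROBOT

A 6-joint arm with a two-finger parallel gripper is mounted at the origin on the work surface. World frame = base frame: x ahead of the robot, y to its left, z up, the work surface at z = 0. Lengths are in mm, angles in rad, forces in N, time in s.
With the tool pointing down it reaches from about 375 to 825 mm from the base axis. Payload 5.5 kg.
Tool frame: the origin (TCP) lies at the very end of the fingers, on their centre line; the grasp point (between the pads) lies 19 mm behind it (grip_depth is the distance from the TCP to the grasp point, in mm); z points along the fingers, y is the direction in which the jaws open and shut (so a half turn about z gives the same grasp; the last joint's range is limited). The gripper opens to 85 mm and grips with 20 to 120 N. Pads are 22 mm wide; open, the fingers measure 114 mm over their backs; the gripper's body (76 mm by 85 mm) begins 54 mm behind the grasp point. The pads swing forward as they close: fully open they stand 13 mm farther back than shut.
Start: joints at [-1.275, 0.314, -0.047, 1.21, 0, 1.571], TCP at [174.9, -573.938, 207.599] pointing down, gripper open.
Joint ranges: [-2.67, 2.67], [-0.69, 1.73], [-1.03, 1.25], [-2.08, 2.16], [-1.42, 1.45], [-3.14, 3.14]. Speed limits (rad/s): [2.39, 2.39, 3.01, 3.14, 3.14, 3.14].

INTERFACE

Orientations are given as a unit quaternion [x, y, z, w].
In Python, from workcell import * gives the robot as it stands. The module is installed in compiled form; this text tells all that it offers.
- The arm moves only by the tool drive_tool, never from a script. Its argument "moves" is text: rows parted by semicolons, each of 7 numbers parted by spaces: the turn, a rotation vector about the tool's x, y, z in degrees, then the shift along the tool's x, y, z in mm, then the closure, from 0 (fully open) to 1 (shut). In form: ax ay az tx ty tz grip; .... A call has 1 to 12 rows; each row is the pose to reach, as a shift and turn from the pose measured when the call began, along the tool's axes at that moment; what a row does not reach only later rows make up. A row lasts 1/8 s, in which the tool goes at most 62.5 mm and 10.7 degrees, less where a joint would pass 70% of its speed; a pose out of reach is approached as far as the arm can. A call with a gripper value outside its range is refused whole. The fingers move at their own pace and stop on an object; "grip_force" is the grip in N (left out, the last holds). Time passes only in rows, so rows that repeat a pose let the fingers close. It gives the time, the measured TCP pose, the force and the opening at its end, in the units of the state.
- read_state(): the state, without advancing time (a new reading comes with each control period).
- camera(name): name is "scene" or "side" or "wrist"; returns a dict with "image" (384x512x3 uint8, blue, green, red), "z_map" (384x512 float32, mm along the optical axis (not along the pixel's ray), 0 where there is no reading), "intrinsics" (3x3 intrinsics, pixels), "k1" (the pictures are not rectified: a ray, as slopes to the right and down, at radius r is drawn at 1 + k1 r^2 times it, then the intrinsics apply), "rvec" (rotation vector, rad) and "tvec" (3), from world to camera coordinates, as OpenCV has them. Camera axes: x right, y down, z forward; pixel columns grow to the right and rows downward; lengths in mm; the calibration is good to about 2 mm. A picture is of the moment at which its call begins.
- finish_job(): hands the job in, once; it reports no verdict.
The state is a dict: "t": time; "joints": joint angles; "joint_vel": joint speeds; "joint_torque": joint torques, N m; "position": TCP position; "ee_rot": TCP orientation; "wrist_force": force on the tool from outside, world axes, zero at the start; "moment": the same for the moment, N m; "finger_gap": finger opening in mm.
Only numpy, scipy, OpenCV 4.12 (cv2) and the standard library are available. Lean on these libraries where they do the work, as an engineer would, in place of code of your own. Each camera call takes 0.05 s, during which the arm holds its last target.

## Working session

There is one attempt and no reset: what is moved stays moved. The work goes in short steps, Python scripts to look and compute and a tool call to move; the robot and the scene stay as the last step left them, time stands still between calls to the robot, and variables do not carry over. Pictures are saved under pics/ and viewed, and the job is handed in when it is done.

Besides the shell and the picture viewer there is one more tool, called by a JSON object that holds its "op" and its "data", one argument or row to a line. drive_tool: Moves the arm, as the interface text tells. Its arguments: {"type":"object","properties":{"moves":{"type":"string"},"grip_force":{"type":"number"}},"required":["moves"]}

```bash
mkdir -p pics; cat > h.py <<'E'
from workcell import *
import numpy as np, cv2
def cam(n):
    c=camera(n); R,_=cv2.Rodrigues(np.array(c["rvec"],float)); c["R"]=R; c["t"]=np.array(c["tvec"],float).ravel(); return c
def ray(c,u,v):
    K=np.array(c["intrinsics"],float); x=(u-K[0,2])/K[0,0]; y=(v-K[1,2])/K[1,1]
    k=c["k1"]; a,b=x,y
    for _ in range(30):
        r2=a*a+b*b; a=x/(1+k*r2); b=y/(1+k*r2)
    d=c["R"].T@np.array([a,b,1.]); o=-c["R"].T@c["t"]
    return o,d
def onz(c,u,v,z):
    o,d=ray(c,u,v); s=(z-o[2])/d[2]; return o+s*d
def depthpt(c,u,v):
    o,d=ray(c,u,v); return o+d*c["z_map"][int(round(v)),int(round(u))]
def proj(c,p):
    q=c["R"]@np.asarray(p,float)+c["t"]; a,b=q[0]/q[2],q[1]/q[2]; f=1+c["k1"]*(a*a+b*b)
    K=np.array(c["intrinsics"],float); return K[0,0]*a*f+K[0,2],K[1,1]*b*f+K[1,2]
def tri(pairs):
    A=np.zeros((3,3));B=np.zeros(3)
    for c,u,v in pairs:
        o,d=ray(c,u,v); d=d/np.linalg.norm(d); P=np.eye(3)-np.outer(d,d); A+=P;B+=P@o
    p=np.linalg.solve(A,B); return p,[np.linalg.norm((np.eye(3)-np.outer(d/np.linalg.norm(d),d/np.linalg.norm(d)))@(p-o)) for o,d in [ray(*q) for q in pairs]]
E
cat > s1.py <<'E'
from h import *
import pickle
s=read_state(); print(s)
D={}
for n in ["scene","side","wrist"]:
    c=cam(n); D[n]=c; cv2.imwrite(f"pics/a_{n}.png",cv2.resize(c["image"],(768,576),interpolation=cv2.INTER_CUBIC)); print(n,-c["R"].T@c["t"],c["intrinsics"],c["k1"])
pickle.dump(D,open("a.pkl","wb"))
E
python3 s1.py
```

```text
{'t': 0.0, 'joints': array([-1.27500945e+00,  3.14209386e-01, -4.80935612e-02,  1.21013610e+00,
       -1.52689857e-05,  1.57079199e+00]), 'joint_vel': array([0.0008143 , 0.00035406, 0.00081025, 0.00062586, 0.00133122,
       0.00018322]), 'joint_torque': array([-2.56682339e-03, -5.39589500e+01,  3.39750373e+01,  1.90242572e-02,
       -1.23181549e-04, -1.00847006e-05]), 'position': array([ 174.71670098, -573.37537982,  206.73817477]), 'ee_rot': array([ 9.89083030e-01,  1.47356998e-01, -1.28580865e-04, -8.11269479e-04]), 'wrist_force': array([ 0.02238843, -0.66144252,  0.64855979]), 'moment': array([-0.00513543,  0.00368585, -0.02410945]), 'finger_gap': 85.55826180423489}
scene [1172.91256904 -948.26042209  878.31500014] [[445.91504479   0.         254.12661046]
 [  0.         445.91504479 197.31106048]
 [  0.           0.           1.        ]] -0.0471958681395174
side [-288.17921685 1101.02620093  934.42769213] [[465.9163525    0.         254.44493817]
 [  0.         465.9163525  190.86587477]
 [  0.           0.           1.        ]] -0.06041671161708491
wrist [ 239.25850961 -554.70102215  372.5084222 ] [[337.86398444   0.         257.38825619]
 [  0.         337.86398444 188.79050939]
 [  0.           0.           1.        ]] 0.01179601517622088
```

View pics/a_scene.png

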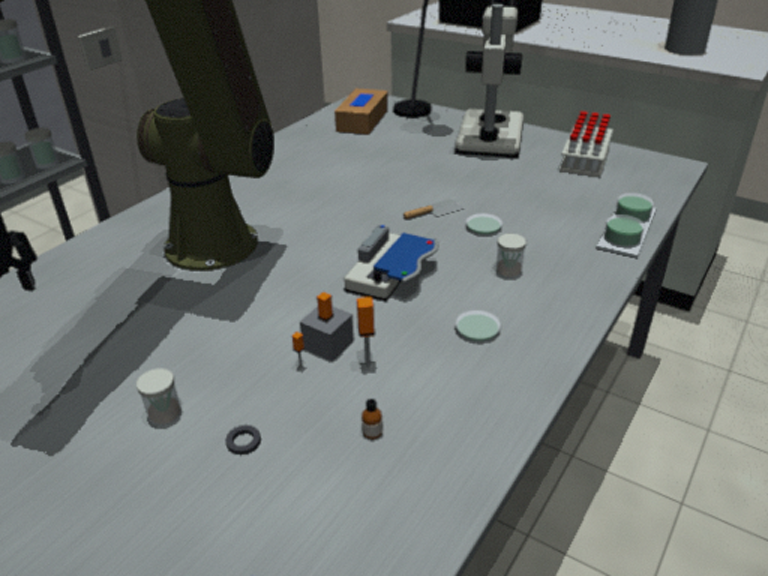

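View pics/a_side.png

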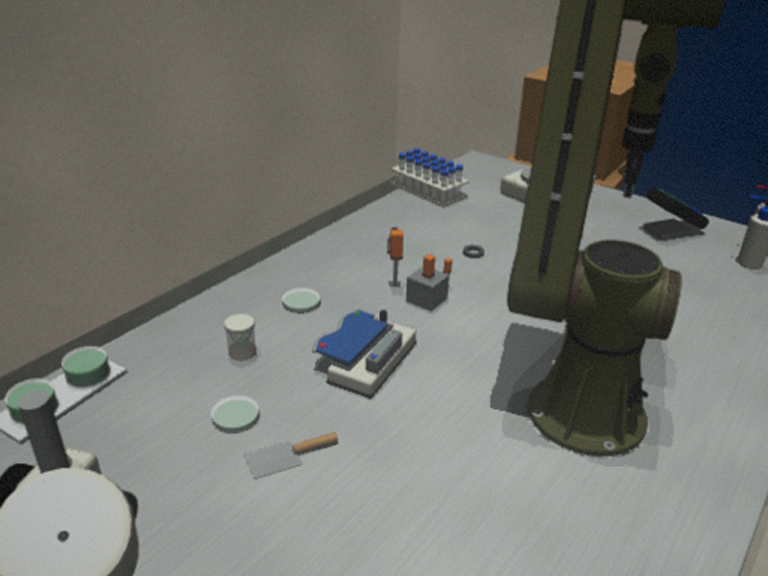

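View pics/a_wrist.png

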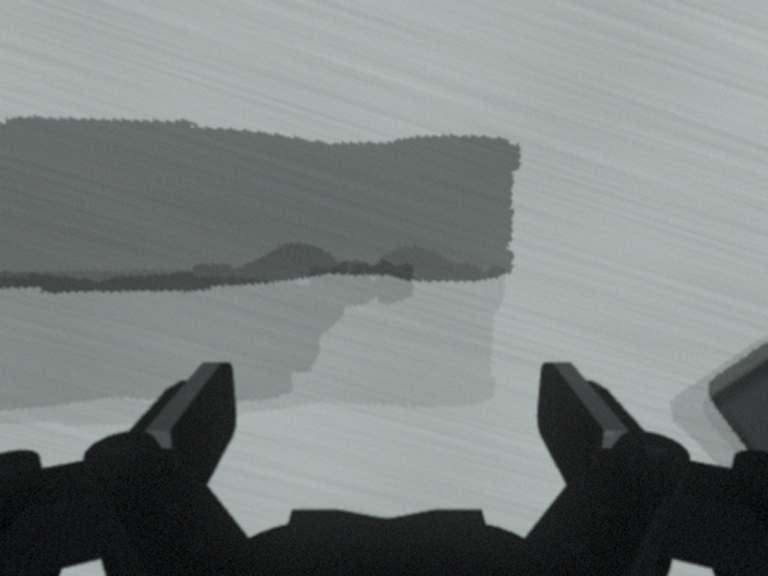

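Scene view: three orange probes, at (324,306) in the grey stand, a small one at (297,342) and a big one at (366,316), each of those on its own. The one in the grey block is the middle-sized one. The reader is at about (395,262), with its black knob at (378,277). I'll enlarge crops to confirm this and then measure.

```bash
cat > s2.py <<'E'
from h import *
import pickle
D=pickle.load(open("a.pkl","rb"))
a=D["scene"]["image"][130:270,180:320]; b=D["side"]["image"][140:280,200:340]
o=np.hstack([cv2.resize(x,(400,400),interpolation=cv2.INTER_CUBIC) for x in (a,b)])
cv2.imwrite("pics/b.png",o)
res={}
for n in ["scene","side"]:
    c=D[n]; hsv=cv2.cvtColor(c["image"],cv2.COLOR_BGR2HSV)
    for nm,lo,hi in [("orange",(4,180,120),(16,255,255)),("blue",(105,150,60),(125,255,255)),("green",(45,120,60),(85,255,255)),("red",(170,150,80),(180,255,255))]:
        m=cv2.inRange(hsv,lo,hi); k,l,st,ce=cv2.connectedComponentsWithStats(m)
        for i in range(1,k):
            if st[i,4]>=(25 if nm!="green" and nm!="red" else 3): 
                cc=ce[i]; print(n,nm,cc.round(1),st[i],depthpt(c,*cc).round(0))
E
python3 s2.py
```

```text
scene orange [243.  201.4] [238 198  10   7  43] [ 591. -162.  154.]
scene blue [240.6  66.4] [234  63  14   8  67] [-148.  872.   78.]
scene blue [268.6 170. ] [250 156  39  30 604] [485. 137.  58.]
scene green [269.  181.5] [268 181   3   2   6] [530.  69.  65.]
scene red [286.  161.2] [285 161   3   2   4] [509. 213.  60.]
side blue [278.3 104. ] [277  99   4  10  27] [ 910. -721.  110.]
side blue [504.9 130.9] [499 129  13   4  36] [  -29. -1480.   -20.]
side blue [509.4 141.3] [507 137   5   9  35] [-117. -880.  164.]
side blue [231.1 217.1] [226 210  11  16  48] [511. 130.  65.]
side green [237.7 208.6] [236 208   4   2   7] [524.  80.  67.]
side red [506.5 124. ] [505 124   4   1   4] [ -77. -979.  196.]
side red [215.2 229.2] [214 229   3   2   4] [511. 210.  61.]
```

View pics/b.png

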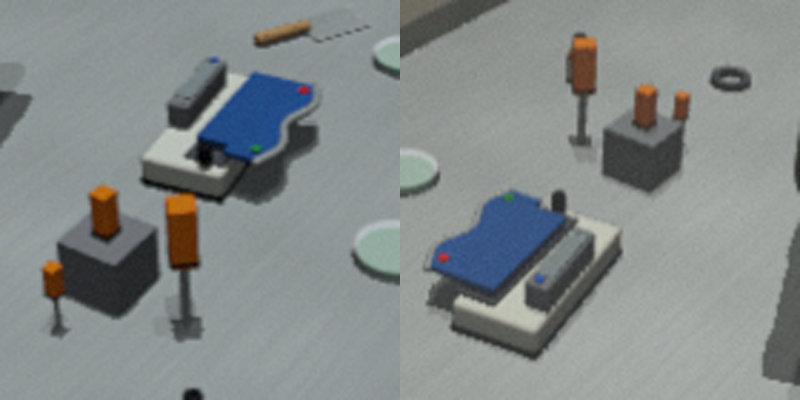

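The crop confirms it: the middle-sized probe stands in the grey block, with the small one and the tall one loose on either side. Next I'll get rough 3D positions.

```bash
cat > s3.py <<'E'
from h import *
import pickle
D=pickle.load(open("a.pkl","rb"));c=D["scene"]
s=140/400
P={"probe":(105,205),"big":(182,225),"bigbase":(185,325),"small":(53,280),"smallbase":(60,325),"stL":(60,243),"stF":(115,265),"stR":(157,235),"knob":(205,155),"housL":(145,160),"housF":(218,195)}
for k,(u,v) in P.items():
    print(k,depthpt(c,180+u*s,130+v*s).round(0))
for k,(u,v) in {"jarA":(157,378),"jarB":(511,242),"dishA":(478,326),"dishB":(484,225),"drop":(372,415),"ring":(235,447)}.items(): print(k,depthpt(c,u/1.5,v/1.5).round(0))
E
python3 s3.py
```

```text
probe [ 499. -163.  117.]
big [ 598. -170.  137.]
bigbase [ 593. -165.    2.]
small [ 492. -244.   73.]
smallbase [ 485. -234.    3.]
stL [ 458. -192.   70.]
stF [ 528. -190.   70.]
stR [ 525. -116.   58.]
knob [486.  33.  59.]
housL [415.  12.  38.]
housF [502.  33.   9.]
jarA [ 356. -464.   86.]
jarB [684. 279.  82.]
dishA [727.  43.  17.]
dishB [550. 423.  15.]
drop [ 705. -309.   55.]
ring [ 529. -465.   15.]
```

{"op": "drive_tool", "data": {
  "moves": "0 0 0 41 -36 -20 0;0 0 0 82 -72 -40 0;0 0 0 123 -108 -60 0;0 0 0 164 -144 -80 0;0 0 0 205 -180 -80 0;0 0 0 246 -216 -80 0;0 0 0 287 -252 -80 0;0 0 0 328 -288 -80 0;0 0 0 366 -326 -80 0;0 0 0 366 -326 -80 0;0 0 0 366 -326 -80 0"
}}

```text
t: 1.52
position: [429.6, -155.1, 287.2]
ee_rot: [0.989, 0.148, -0.0, -0.001]
wrist_force: [-0.4, -1.0, 1.1]
finger_gap: 85.4
```

```bash
cat > snap.py <<'E'
import sys
from h import *
import pickle
n=sys.argv[1]; s=read_state(); print(s["t"],s["position"].round(1),s["ee_rot"].round(4),s["wrist_force"].round(2),s["finger_gap"])
c=cam("wrist"); pickle.dump(c,open(n+".pkl","wb")); print((-c["R"].T@c["t"]).round(1))
cv2.imwrite(f"pics/{n}.png",cv2.resize(c["image"],(768,576),interpolation=cv2.INTER_CUBIC))
E
python3 snap.py w1
```

```text
1.525 [ 429.6 -155.1  287.2] [ 9.890e-01  1.477e-01 -4.000e-04 -6.000e-04] [-0.43 -0.99  1.12] 85.4350445212719
[ 494.2 -136.3  452.8]
```

View pics/w1.png

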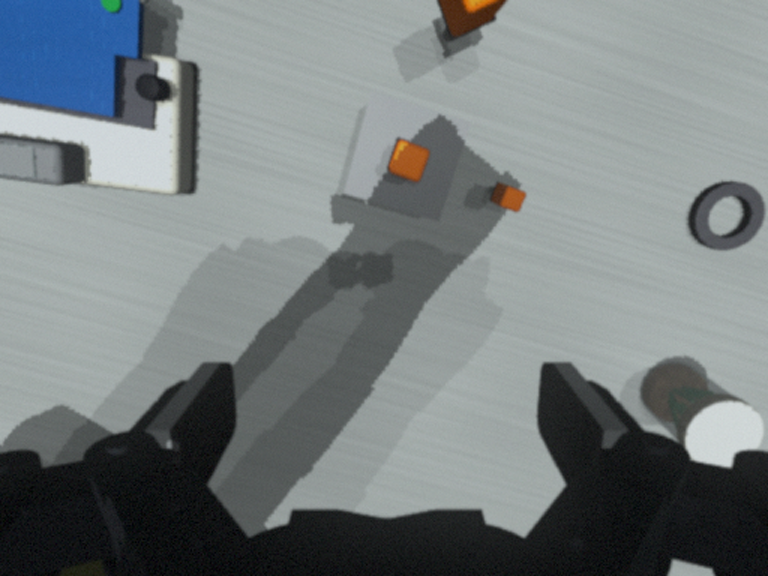

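The wrist view shows the wanted probe's top at (409,160) and the stand block around it from about (360,100) to (460,215). The small probe is at (508,196), the tall one at (468,15), the ring at (727,215) and jar_a at (724,440). I'll shift toward the reader for a second view.

{"op": "drive_tool", "data": {
  "moves": "0 0 0 15 -45 0 0;0 0 0 31 -100 0 0;0 0 0 31 -100 0 0;0 0 0 31 -100 0 0"
}}

```text
t: 2.08
position: [429.8, -52.1, 287.4]
ee_rot: [0.989, 0.146, -0.0, -0.0]
wrist_force: [0.5, -0.4, -0.0]
finger_gap: 85.2
```

```bash
python3 snap.py w2
```

```text
2.075 [429.8 -52.1 287.4] [ 9.892e-01  1.464e-01 -4.000e-04 -2.000e-04] [ 0.51 -0.36 -0.01] 85.17728393124783
[494.5 -33.3 453. ]
```

{"op": "drive_tool", "data": {
  "moves": "0 0 0 20 -50 0 0;0 0 0 40 -100 0 0;0 0 0 60 -155 0 0;0 0 0 60 -155 0 0;0 0 0 60 -155 0 0"
}}

```text
t: 2.75
position: [442.8, 112.0, 287.2]
ee_rot: [0.989, 0.145, -0.001, 0.0]
wrist_force: [-0.1, 0.3, -0.3]
finger_gap: 85.5
```

```bash
python3 snap.py w3
```

```text
2.75 [442.8 112.  287.2] [ 9.894e-01  1.453e-01 -7.000e-04  1.000e-04] [-0.1   0.27 -0.33] 85.54601115038078
[507.5 130.7 452.8]
```

View pics/w2.png

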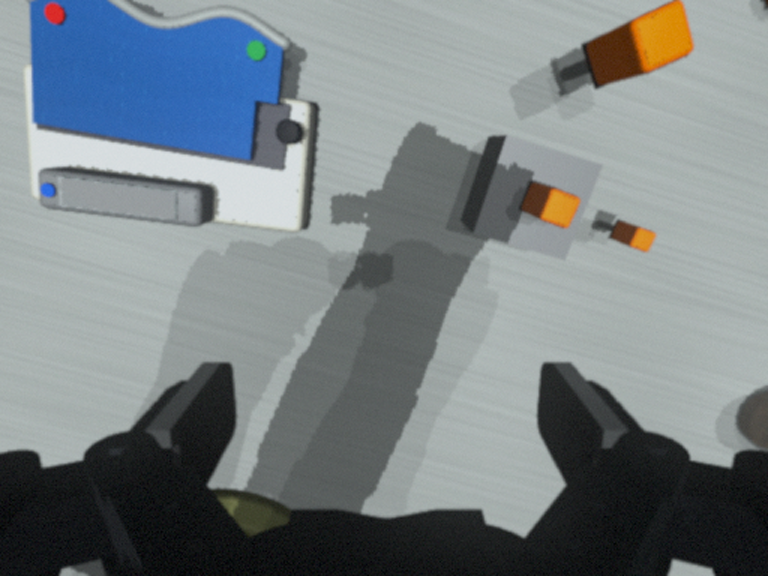

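View pics/w3.png

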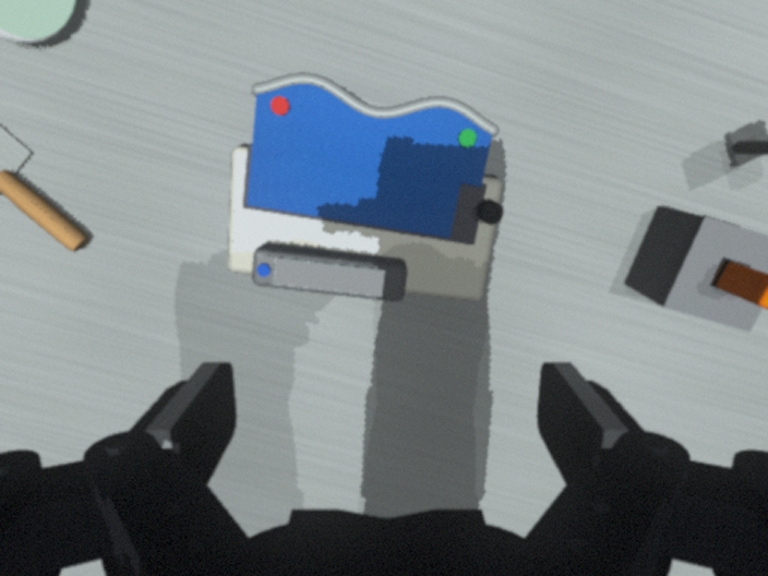

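```bash
cat > s4.py <<'E'
from h import *
import pickle
c=pickle.load(open("w3.pkl","rb")); im=c["image"]
cv2.imwrite("pics/w3c.png",cv2.resize(im[40:205,145:345],(800,660*800//800),interpolation=cv2.INTER_CUBIC)[:600])
d=pickle.load(open("w2.pkl","rb"));e=pickle.load(open("w1.pkl","rb"))
o=np.hstack([cv2.resize(x,(400,400),interpolation=cv2.INTER_CUBIC) for x in (e["image"][55:165,215:325][:,:],d["image"][80:190,295:405])])
cv2.imwrite("pics/st.png",o)
E
python3 s4.py
```

```text
(no output)
```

View pics/w3c.png

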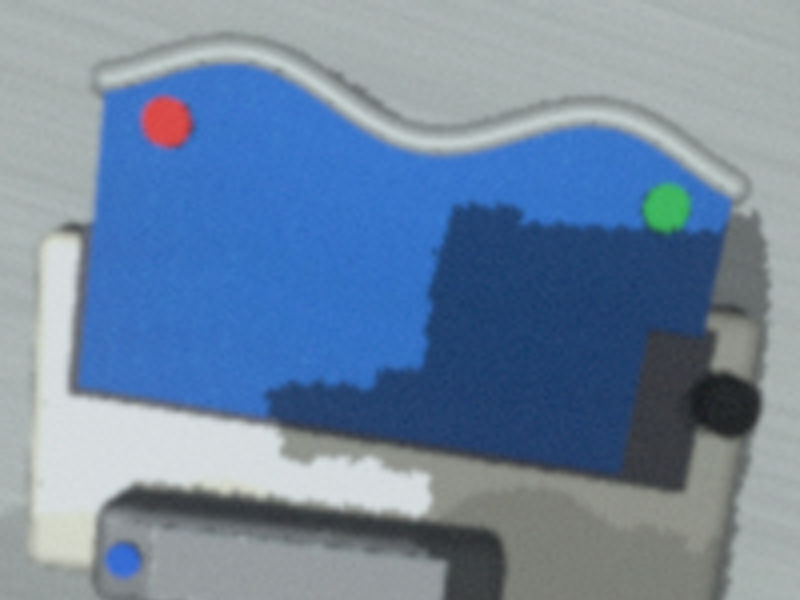

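View pics/st.png

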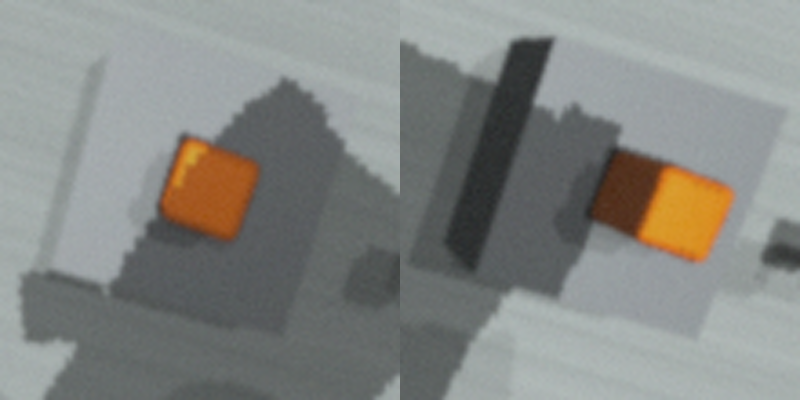

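```bash
cat > s5.py <<'E'
from h import *
import pickle
w1,w2,w3=[pickle.load(open(f"w{i}.pkl","rb")) for i in (1,2,3)]
C1=lambda x,y:(w1,215+x*.275-.36,55+y*.275-.36)
C2=lambda x,y:(w2,295+(x-400)*.275-.36,80+y*.275-.36)
C3=lambda x,y:(w3,145+x/4-.375,40+y/4-.375)
print("probe top tri",tri([C1(210,188),C2(684,213)]))
print("probe top@125",onz(*C1(210,188),125),onz(*C2(684,213),125))
for a,b in [((180,135),(665,165)),((260,163),(735,188)),((238,242),(700,262))]: print(tri([C1(*a),C2(*b)])[0].round(1))
print("stand corners", [onz(*C2(*p),70).round(1) for p in [(555,38),(787,107),(697,338),(473,270)]])
sc=[onz(*C2(*p),70) for p in [(555,38),(787,107),(697,338),(473,270)]]; print("stand ctr",np.mean(sc,0))
print("stand top tri", tri([C1(110,55),C2(555,38)]),tri([C1(283,333),C2(697,338)]))
# dots
def dot(c,nm):
    hsv=cv2.cvtColor(c["image"],cv2.COLOR_BGR2HSV)
    m=cv2.inRange(hsv,(50,120,60),(80,255,255)) if nm=="g" else (cv2.inRange(hsv,(172,120,60),(180,255,255))|cv2.inRange(hsv,(0,120,60),(4,255,255)))
    k,l,st,ce=cv2.connectedComponentsWithStats(m); i=1+np.argmax(st[1:,4]); return ce[i],st[i,4]
for nm in "gr":
    a,b=dot(w2,nm),dot(w3,nm); print(nm,a,b,tri([(w2,*a[0]),(w3,*b[0])]))
im=w3["image"]; g=cv2.cvtColor(im,cv2.COLOR_BGR2GRAY)
# housing corners (z 40)
f=lambda u,v:onz(w3,u/1.5-.17,v/1.5-.17,40).round(1)
print("hous",onz(*C3(42,235),40).round(1),f(232,270),f(480,298),onz(*C3(758,318),40).round(1))
# rim centreline: per column the brightest run above blue
hsv=cv2.cvtColor(im,cv2.COLOR_BGR2HSV); bl=cv2.inRange(hsv,(100,130,60),(125,255,255))
P=[]
for u in range(172,330,4):
    vs=np.where(bl[40:130,u]>0)[0]
    if len(vs)==0: continue
    v0=40+vs[0]; col=g[v0-14:v0,u].astype(float); 
    k=col.argmax(); wgt=np.clip(col-col.max()*0.85,0,None); vc=(wgt*np.arange(14)).sum()/wgt.sum()+v0-14
    p=onz(w3,u,vc,59); P.append(p); print(u,v0,round(vc,1),p.round(1))
np.save("rim.npy",P)
E
python3 s5.py
```

```text
probe top tri (array([ 488.72541952, -152.89998389,  121.85037413]), [np.float64(0.1262640665485222), np.float64(0.12626406654856384)])
probe top@125 [ 488.90270345 -152.74210609  125.        ] [ 488.65486732 -151.76233907  125.        ]
[ 499.  -141.3  127.7]
[ 498.7 -163.4  121.7]
[ 477.3 -164.8  114.7]
stand corners [array([ 525. , -115.1,   70. ]), array([ 526.4, -189.4,   70. ]), array([ 451.9, -190.6,   70. ]), array([ 452., -115.,   70.])]
stand ctr [ 488.83041636 -152.49207021   70.        ]
stand top tri (array([ 520.29286865, -115.41433067,   70.18251226]), [np.float64(4.720934845096838), np.float64(4.7209348450970285)]) (array([ 452.30487066, -190.72232363,   69.57532555]), [np.float64(0.41552366201331525), np.float64(0.4155236620131781)])
g (array([170.45132743,  33.31858407]), np.int32(113)) (array([311.        ,  91.62745098]), np.int32(102)) (array([528.65545009,  73.83893022,  59.37468415]), [np.float64(0.07762651219498543), np.float64(0.07762651219508371)])
r (array([36.15151515,  8.61363636]), np.int32(132)) (array([186.16831683,  70.01980198]), np.int32(101)) (arra
[... 748 characters left out ...]
 76 70.8 [526.9 155.9  59. ]
244 77 72.1 [526.9 151.3  59. ]
248 78 72.8 [527.5 146.9  59. ]
252 79 74.8 [526.8 142.1  59. ]
256 79 74.9 [527.9 137.8  59. ]
260 79 75.0 [529.1 133.6  59. ]
264 78 73.2 [532.2 129.9  59. ]
268 77 71.4 [535.2 126.2  59. ]
272 76 71.1 [536.8 122.1  59. ]
276 75 68.9 [540.3 118.6  59. ]
280 74 68.2 [542.2 114.5  59. ]
284 73 67.3 [544.3 110.6  59. ]
288 72 65.6 [547.3 107.   59. ]
292 72 65.5 [548.7 102.8  59. ]
296 72 65.0 [550.3  98.7  59. ]
300 73 66.3 [550.3  94.1  59. ]
304 75 68.1 [549.9  89.3  59. ]
308 77 70.7 [548.5  84.2  59. ]
312 80 73.3 [547.2  79.1  59. ]
316 83 76.5 [545.3  73.8  59. ]
320 86 80.4 [542.8  68.2  59. ]
324 88 81.9 [542.6  63.4  59. ]
```

```bash
cat > s6.py <<'E'
from h import *
from scipy.optimize import least_squares
P=np.load("rim.npy")[:,:2]
def rd(yaw,O,p): c,s=np.cos(yaw),np.sin(yaw); q=p-O; return np.c_[q@[c,s],q@[-s,c]]
yaw=np.radians(10.3); O=np.array([486.3,138.5]); Q=rd(yaw,O,P)
# in template frame: rotate about (0,-95) by -a
def tf(a,Q): c,s=np.cos(a),np.sin(a); q=Q-[0,-95]; return np.c_[c*q[:,0]+s*q[:,1],-s*q[:,0]+c*q[:,1]]+[0,-95]
def res(p):
    T=tf(p[0],Q); return T[:,0]-p[1]-45+7.5*np.cos(2*np.pi*(T[:,1]-p[2])/100)
r=least_squares(res,[0,0,0],loss="soft_l1"); print(r.x,np.abs(r.fun).mean(),res(r.x).round(1))
r2=least_squares(lambda a:res([a[0],0,0]),[0]);print(r2.x,res([r2.x[0],0,0]).round(1))
for p in [(528.66,73.84),(510.66,212.67)]: print("dot",rd(yaw,O,np.array([p])),tf(r.x[0],rd(yaw,O,np.array([p]))))
E
python3 s6.py
```

```text
[-0.04487597 -0.2062233   1.39284446] 0.6535356957597629 [ 1.3  0.4  1.2 -0.1 -0.2 -0.7 -0.1  1.3  0.9 -0.2  0.2  0.6 -0.3 -0.7
 -0.2 -0.8 -0.9 -0.5 -0.1  0.4 -1.2 -1.3 -1.9 -0.8 -0.1 -1.   0.1 -0.4
 -0.4  0.8  0.8  1.5  1.2  0.9  0.4  0.3  0.  -0.8  0.4]
[-0.04366435] [ 1.8  1.   1.9  0.5  0.4 -0.2  0.2  1.6  0.9 -0.3 -0.1  0.2 -0.9 -1.4
 -0.8 -1.4 -1.5 -1.  -0.4  0.2 -1.1 -1.1 -1.5 -0.4  0.4 -0.5  0.6  0.
 -0.1  1.   0.8  1.4  0.9  0.5 -0.2 -0.4 -0.8 -1.6 -0.3]
dot [[ 30.11601898 -71.19206839]] [[ 29.01765407 -69.86500529]]
dot [[37.22919982 68.6191313 ]] [[29.85161658 70.1245422 ]]
```

Measurements agree. The probe and stand axis is at (488.8, -152.5). The reader yaw is about 10.3° and the template is swivelled about -0.045 rad. Now I'll move above the probe, with the jaws along world x.

{"op": "drive_tool", "data": {
  "moves": "0 0 -10 -4 33 0 0;0 0 -20 -8 66 10 0.1;0 0 -30 -12 100 20 0.2;0 0 -40 -16 133 30 0.3;0 0 -50 -20 166 45 0.4;0 0 -60 -24 200 60 0.4;0 0 -70 -28 233 75 0.4;0 0 -74 -32 266.5 87 0.4;0 0 -74 -32 266.5 87 0.4;0 0 -74 -32 266.5 87 0.4;0 0 -74 -32 266.5 87 0.4"
}}

```text
t: 4.18
position: [488.3, -152.9, 200.9]
ee_rot: [0.703, 0.711, -0.0, -0.0]
wrist_force: [0.8, 0.3, 0.4]
finger_gap: 51.0
```

```bash
python3 snap.py w4; python3 -c "
from scipy.spatial.transform import Rotation as R
from workcell import *
s=read_state();print(R.from_quat(s['ee_rot']).as_matrix().round(4),s['joints'].round(2))"
```

```text
4.175 [ 488.3 -152.9  200.9] [ 7.033e-01  7.109e-01 -3.000e-04 -0.000e+00] [0.81 0.28 0.42] 50.95107022709295
[487.6 -86.1 366.5]
[[-1.140e-02  9.999e-01 -3.000e-04]
 [ 9.999e-01  1.140e-02 -4.000e-04]
 [-4.000e-04 -3.000e-04 -1.000e+00]] [-0.3   0.15 -0.27  1.15 -0.    1.26]
```

View pics/w4.png

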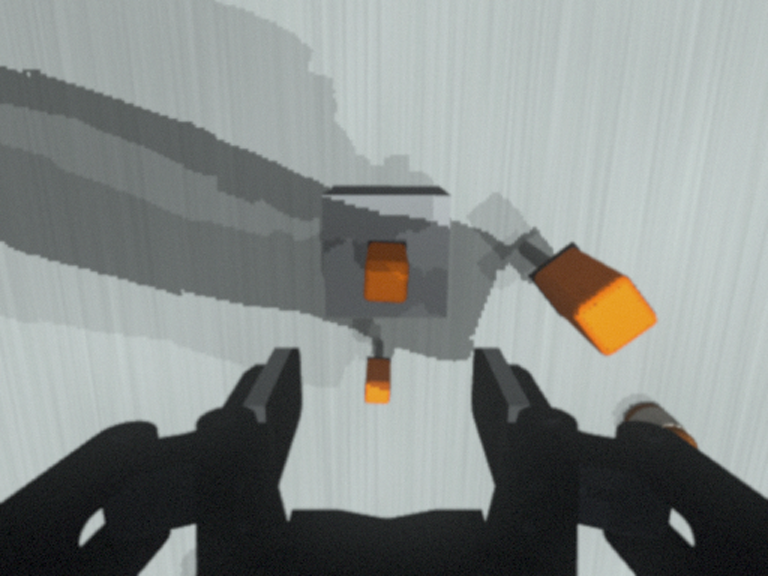

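Probe top is at (386,285) and the pads straddle it; the small probe at (377,380) and the tall one at (605,300) are clear.

```bash
python3 - <<'E'
from h import *
import pickle
c=pickle.load(open("w4.pkl","rb"));w1=pickle.load(open("w1.pkl","rb"));w2=pickle.load(open("w2.pkl","rb"))
t=(c,386.5/1.5-.17,285.5/1.5-.17)
print(onz(*t,125),tri([t,(w1,272.4,106.3),(w2,372.7,138.2)]))
print([onz(c,u/1.5-.17,v/1.5-.17,70).round(1) for u,v in [(322,194),(449,194),(448,318),(324,317)]])
E
```

```text
[ 488.59740889 -154.25517382  125.        ] (array([ 488.72018301, -153.11968964,  124.10393496]), [np.float64(1.3416313024946387), np.float64(0.39229165589902615), np.float64(1.0157211165814952)])
[array([ 450.9, -115.2,   70. ]), array([ 524.4, -114.4,   70. ]), array([ 527.1, -190.3,   70. ]), array([ 450.4, -190.4,   70. ])]
```

{"op": "drive_tool", "data": {
  "moves": "0 0 0 0 0.4 40 0.4;0 0 0 0 0.4 80 0.4;0 0 0 0 0.4 110 0.4;0 0 0 0 0.4 120.5 0.4;0 0 0 0 0.4 120.5 0.4;0 0 0 0 0.4 120.5 0.6;0 0 0 0 0.4 120.5 0.8;0 0 0 0 0.4 120.5 1;0 0 0 0 0.4 120.5 1;0 0 0 0 0.4 120.5 1;0 0 0 0 0.4 120.5 1;0 0 0 0 0.4 120.5 1",
  "grip_force": 70
}}

```text
t: 5.72
position: [489.9, -152.9, 81.9]
ee_rot: [0.703, 0.711, 0.0, 0.001]
wrist_force: [-2.1, 0.0, 5.9]
finger_gap: 20.8
```

{"op": "drive_tool", "data": {
  "moves": "0 0 0 0 0 -10 1;0 0 0 0 0 -30 1;0 0 0 0 0 -60 1;0 0 0 0 0 -90 1;0 0 0 0 0 -110 1;0 0 0 0 0 -110 1;0 0 0 0 0 -110 1;0 0 0 0 0 -110 1"
}}

```text
t: 6.72
position: [488.9, -152.6, 190.7]
ee_rot: [0.703, 0.711, 0.0, 0.0]
wrist_force: [1.0, 0.4, -2.0]
finger_gap: 20.6
```

```bash
python3 snap.py w5; python3 - <<'E'
from h import *
import pickle
D={n:cam(n) for n in ("scene","side")}; pickle.dump(D,open("b5.pkl","wb"))
cv2.imwrite("pics/c5.png",np.hstack([cv2.resize(D["scene"]["image"][130:260,170:300],(400,400),interpolation=cv2.INTER_CUBIC),cv2.resize(D["side"]["image"][100:230,220:350],(400,400),interpolation=cv2.INTER_CUBIC)]))
E
```

```text
6.725 [ 488.9 -152.6  190.7] [7.031e-01 7.111e-01 0.000e+00 2.000e-04] [ 0.97  0.39 -2.02] 20.57525712428475
[488.  -85.8 356.4]
```

View pics/w5.png

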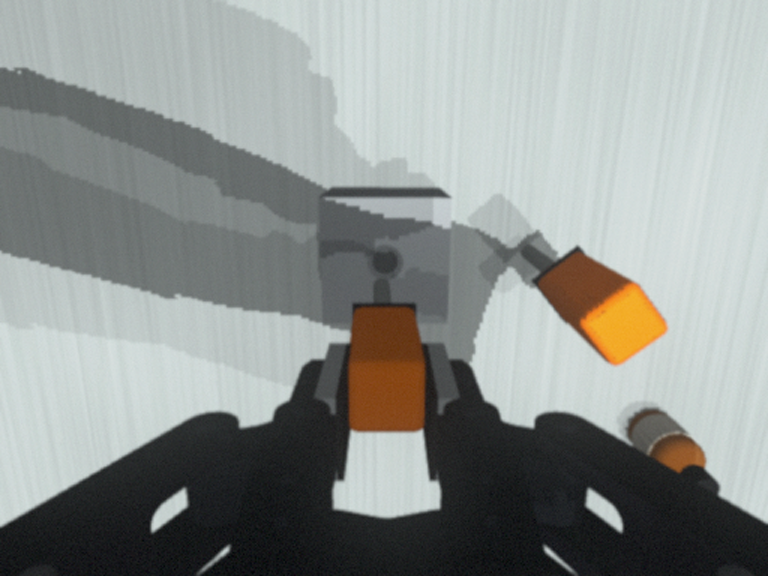

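View pics/c5.png

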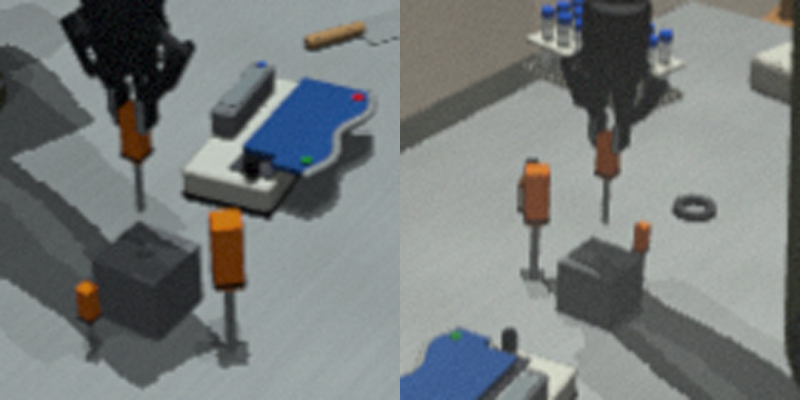

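The probe is held upright; its shank tip is at (140,208) in the scene crop and (607,222) in the side crop. The empty hole is at (385,262) in the wrist view.

```bash
python3 - <<'E'
from h import *
import pickle
c=pickle.load(open("w5.pkl","rb"));D=pickle.load(open("b5.pkl","rb"))
print("hole",onz(c,385.5/1.5-.17,262/1.5-.17,70).round(1))
a=(D["scene"],170+140*.325-.34,130+208*.325-.34);b=(D["side"],220+207*.325-.34,100+222*.325-.34);w=(c,381/1.5-.17,284/1.5-.17)
print(tri([a,b]),tri([a,w]),tri([a,b,w]),onz(*w,120).round(1))
cv2.imwrite("pics/w5c.png",cv2.resize(c["image"][150:290,190:320],(743,600*800//800),interpolation=cv2.INTER_CUBIC))
E
```

```text
hole [ 488.8 -152.5   70. ]
(array([ 484.93324969, -153.40020092,  121.54487181]), [np.float64(0.7449628983220362), np.float64(0.7449628983221803)]) (array([ 485.8723084 , -152.08613759,  120.92311679]), [np.float64(0.8503601614758314), np.float64(0.8503601614756715)]) (array([ 485.37778565, -152.64652481,  121.35230819]), [np.float64(0.15363607676757945), np.float64(1.5831705680574166), np.float64(1.652336806209125)]) [ 486.6 -151.8  120. ]
```

View pics/w5c.png

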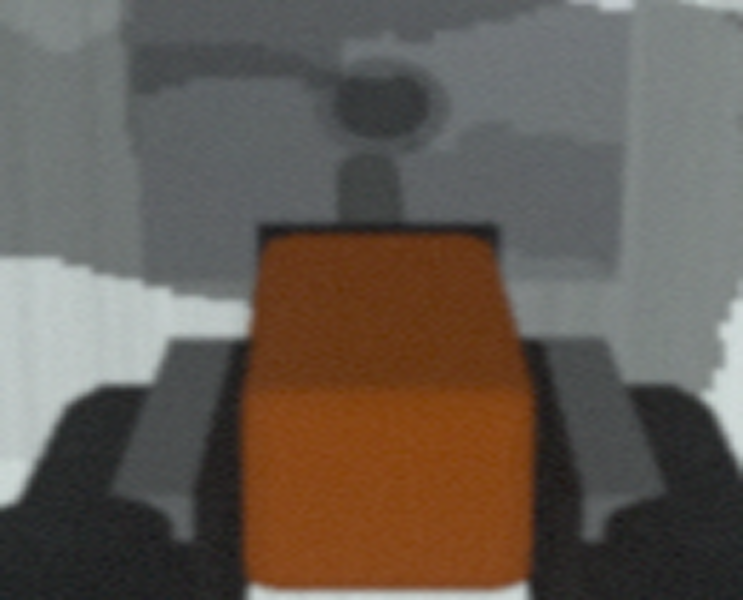

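```bash
cat > plan.py <<'E'
from h import *
from scipy.spatial.transform import Rotation as Ro
yaw=np.radians(10.3); O=np.array([486.3,138.5]); A,OX,OY=-0.0449,-0.2,1.4
OFF=np.array([-1.8,0.2])   # shank axis at rim height minus TCP
def cpt(s,d):  # template param s, push d -> shank axis world xy, reader xy
    k=2*np.pi/100; r=np.array([45-7.5*np.cos(k*s)+OX,s+OY]); sl=7.5*k*np.sin(k*s); n=np.array([1,-sl])/np.hypot(1,sl)
    t=r+9*n+np.array([-d,0]); q=t-[0,-95]; c,si=np.cos(A),np.sin(A); q=np.array([c*q[0]-si*q[1],si*q[0]+c*q[1]])+[0,-95]
    c,si=np.cos(yaw),np.sin(yaw); return O+[c*q[0]-si*q[1],si*q[0]+c*q[1]],q
def rows(pts,z,dx=0):  # list of (s,d)
    st=read_state(); M=Ro.from_quat(st["ee_rot"]).as_matrix(); print(st["t"],st["position"].round(2),st["wrist_force"].round(2))
    for s,d in pts:
        w,q=cpt(s,d); v=M.T@(np.r_[w-OFF,z]-st["position"]); print(s,d,"rd",q.round(1),"world",w.round(1),"shift",v.round(1))
def where():
    st=read_state(); p=st["position"][:2]+OFF
    from scipy.optimize import fsolve
    r=fsolve(lambda a:cpt(a[0],a[1])[0]-p,[0 if len(W)==0 else W[0],0]); print("s,d est",r.round(2),"F",st["wrist_force"].round(2),"z",st["position"][2].round(1),st["t"])
W=[]
E
python3 - <<'E'
from plan import *
rows([(-70,-25),(-70,-25),(-70,-2),(-70,3)],190.7)
E
```

```text
6.875 [ 489.16 -152.71  191.05] [ 0.84 -0.07 -0.6 ]
-70 -25 rd [ 81.3 -75.9] world [579.8  78.3] shift [229.8  95.1   0.3]
-70 -25 rd [ 81.3 -75.9] world [579.8  78.3] shift [229.8  95.1   0.3]
-70 -2 rd [ 58.3 -74.9] world [557.   75.3] shift [227.   72.3   0.3]
-70 3 rd [ 53.3 -74.7] world [552.1  74.6] shift [226.3  67.3   0.3]
```

{"op": "drive_tool", "data": {
  "moves": "0 0 0 40 0 0 1;0 0 0 85 10 0 1;0 0 0 130 35 0 1;0 0 0 175 65 0 1;0 0 0 215 85 0 1;0 0 0 230 95 0 1;0 0 0 230 95 0 1;0 0 0 230 95 20 1;0 0 0 230 95 50 1;0 0 0 230 95 80 1;0 0 0 230 95 85 1;0 0 0 230 95 85 1"
}}

```text
t: 8.38
position: [581.4, 77.4, 106.6]
ee_rot: [0.703, 0.711, -0.0, 0.0]
wrist_force: [0.4, 0.5, 0.7]
finger_gap: 20.4
```

```bash
python3 snap.py w6; python3 - <<'E'
from plan import *
rows([(-70,-25),(-70,-5),(-70,0),(-70,3)],106)
import pickle
D={n:cam(n) for n in ("scene","side")}; pickle.dump(D,open("b6.pkl","wb"))
cv2.imwrite("pics/c6.png",np.hstack([cv2.resize(D["scene"]["image"][120:220,220:320],(400,400),interpolation=cv2.INTER_CUBIC),cv2.resize(D["side"]["image"][150:270,200:320],(400,400),interpolation=cv2.INTER_CUBIC)]))
E
```

```text
8.375 [581.4  77.4 106.6] [ 7.035e-01  7.107e-01 -0.000e+00  5.000e-04] [0.44 0.53 0.72] 20.40483508496189
[580.6 144.2 272.2]
8.425 [582.11  77.72 107.23] [-0.5   0.57  0.7 ]
-70 -25 rd [ 81.3 -75.9] world [579.8  78.3] shift [ 0.4 -0.5  1.2]
-70 -5 rd [ 61.3 -75. ] world [560.   75.7] shift [ -2.  -20.3   1.2]
-70 0 rd [ 56.3 -74.8] world [555.1  75. ] shift [ -2.7 -25.3   1.2]
-70 3 rd [ 53.3 -74.7] world [552.1  74.6] shift [ -3.  -28.3   1.2]
```

View pics/w6.png

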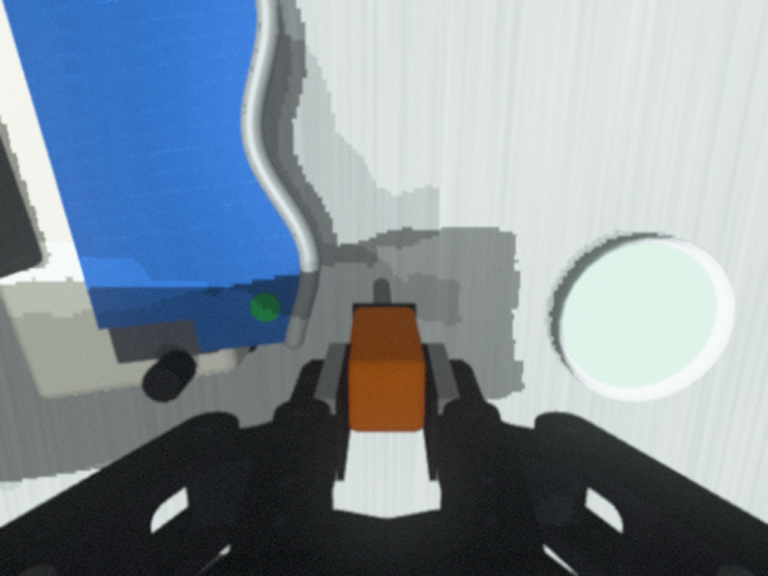

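View pics/c6.png

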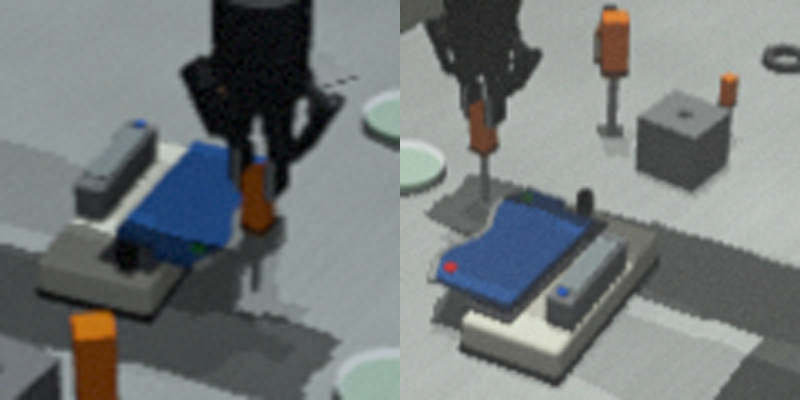

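```bash
python3 - <<'E'
from plan import *
import pickle
def cl(s,h):
    k=2*np.pi/100; t=np.array([45-7.5*np.cos(k*s)+OX+h,s+OY]); q=t-[0,-95]; c,si=np.cos(A),np.sin(A); q=np.array([c*q[0]-si*q[1],si*q[0]+c*q[1]])+[0,-95]
    c,si=np.cos(yaw),np.sin(yaw); return O+[c*q[0]-si*q[1],si*q[0]+c*q[1]]
out=[]
for f,(r0,r1,c0,c1) in (("w6",(0,235,130,310)),("w3",(40,110,155,340))):
    c=pickle.load(open(f+".pkl","rb")); k=4; im=cv2.resize(c["image"],None,fx=k,fy=k,interpolation=cv2.INTER_CUBIC)
    for h,col in ((0,(0,0,255)),(5,(0,255,255)),(-5,(0,255,0))):
        for s in np.arange(-88,89,1.):
            u,v=proj(c,np.r_[cl(s,h),55+(5 if h==0 else 0)]); cv2.circle(im,(int((u+.5)*k),int((v+.5)*k)),1,col,-1)
    x=im[r0*k:r1*k,c0*k:c1*k]; cv2.imwrite(f"pics/ov_{f}.png",cv2.resize(x,None,fx=.63,fy=.63) if f=="w6" else x)
E
```

```text
(no output)
```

View pics/ov_w6.png

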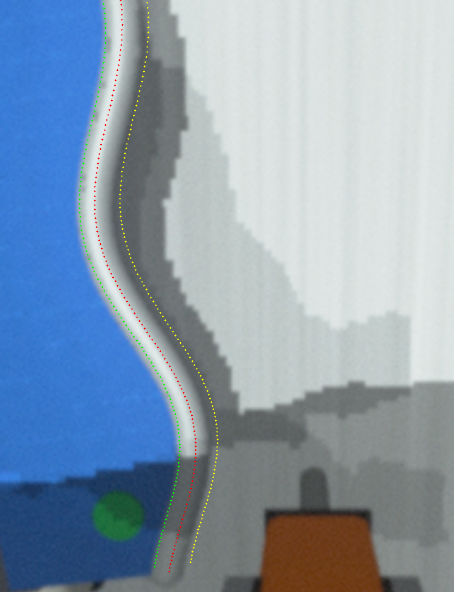

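View pics/ov_w3.png

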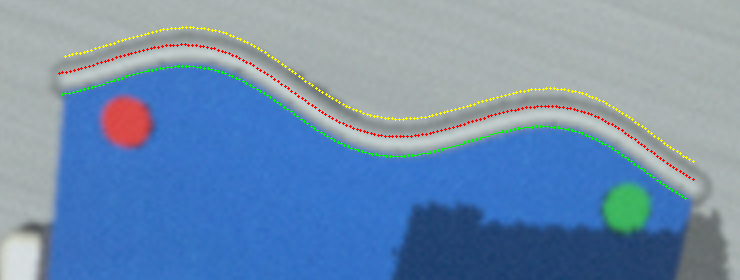

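```bash
sed -i 's/A,OX,OY=-0.0449,-0.2,1.4/A,OX,OY=-0.0445,-0.4,0.7/' plan.py; python3 - <<'E'
from plan import *
for i in range(8):
    camera("wrist"); s=read_state(); print(s["t"],s["position"].round(2),s["wrist_force"].round(2),s["joints"].round(4))
rows([(-70,-25),(-70,-5),(-70,0),(-70,3)],106)
E
```

```text
8.575 [582.58  78.28 107.44] [ 0.36 -0.18 -2.25] [ 1.3390e-01  3.4550e-01 -2.3740e-01  9.8490e-01 -6.0000e-04  1.6936e+00]
8.625 [582.48  78.35 107.25] [-0.06 -0.57 -0.24] [ 1.3410e-01  3.4570e-01 -2.3760e-01  9.8480e-01 -6.0000e-04  1.6936e+00]
8.675 [582.31  78.39 107.04] [-0.16 -0.29 -0.07] [ 1.3420e-01  3.4590e-01 -2.3790e-01  9.8470e-01 -6.0000e-04  1.6936e+00]
8.725 [582.11  78.41 106.8 ] [ 0.58 -0.24 -0.22] [ 1.3430e-01  3.4610e-01 -2.3820e-01  9.8460e-01 -6.0000e-04  1.6936e+00]
8.775 [581.98  78.45 106.61] [ 0.81 -0.78 -0.06] [ 1.3430e-01  3.4630e-01 -2.3840e-01  9.8450e-01 -6.0000e-04  1.6936e+00]
8.825 [581.83  78.45 106.42] [ 0.49  0.5  -1.02] [ 1.3440e-01  3.4640e-01 -2.3860e-01  9.8450e-01 -6.0000e-04  1.6936e+00]
8.875 [581.76  78.45 106.3 ] [-0.39 -0.32  0.8 ] [ 1.3440e-01  3.4660e-01 -2.3870e-01  9.8440e-01 -6.0000e-04  1.6936e+00]
8.925 [581.69  78.41 106.18] [ 0.4   1.01 -0.55] [ 1.3430e-01  3.4670e-01 -2.3880e-01  9.8440e-01 -6.0000e-04  1.6936e+00]
8.925 [581.69  78.41 106.18] [ 0.4   1.01 -0.55]
-70 -25 rd [ 81.  -76.6] world [579.7  77.7] shift [-1.  -0.2  0.2]
-70 -5 rd [ 61.1 -75.7] world [559.9  75. ] shift [ -3.4 -20.    0.2]
-70 0 rd [ 56.1 -75.5] world [554.9  74.3] shift [ -4.  -25.    0.2]
-70 3 rd [ 53.1 -75.3] world [552.   73.9] shift [ -4.4 -28.    0.2]
```

{"op": "drive_tool", "data": {
  "moves": "0 0 0 -1 -6 0 1;0 0 0 -2 -12 0 1;0 0 0 -2 -17 0 1;0 0 0 -2 -20 0 1;0 0 0 -2 -22 0 1;0 0 0 -2 -23 0 1;0 0 0 -2 -23 0 1;0 0 0 -2 -23 0 1"
}}

```text
t: 9.93
position: [558.8, 76.2, 106.2]
ee_rot: [0.703, 0.711, 0.0, 0.001]
wrist_force: [0.4, -0.5, -0.9]
finger_gap: 20.6
```

```bash
cat >> plan.py <<'E'
def avg(n=6,s0=-68):
    F=[];X=[]
    for i in range(n): camera("wrist"); s=read_state(); F.append(s["wrist_force"]); X.append(s["position"])
    W[:]=[s0]; print("Favg",np.mean(F,0).round(2),"pos",X[0].round(2),X[-1].round(2)); where()
E
python3 snap.py w7; python3 - <<'E'
from plan import *
avg()
rows([(-68,-2),(-68,0),(-68,3)],106)
E
```

```text
9.925 [558.8  76.2 106.2] [7.030e-01 7.112e-01 2.000e-04 6.000e-04] [ 0.4  -0.53 -0.93] 20.611580635644955
[557.8 143.  271.8]
Favg [-0.33  0.16 -0.9 ] pos [558.82  76.17 106.15] [558.73  76.16 106.14]
s,d est [-68.34  -1.47] F [-0.59 -0.66 -0.95] z 106.1 10.275
10.275 [558.73  76.16 106.14] [-0.59 -0.66 -0.95]
-68 -2 rd [ 59.1 -73.4] world [557.6  76.8] shift [0.4 0.6 0.1]
-68 0 rd [ 57.1 -73.3] world [555.6  76.5] shift [ 0.2 -1.3  0.1]
-68 3 rd [ 54.1 -73.2] world [552.6  76.1] shift [-0.2 -4.3  0.1]
```

View pics/w7.png

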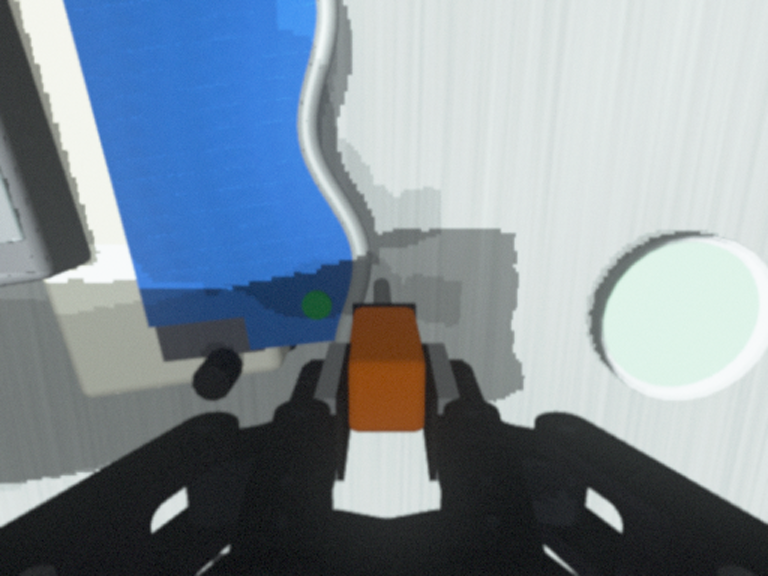

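{"op": "drive_tool", "data": {
  "moves": "0 0 0 0 -1 0 1;0 0 0 0 -2 0 1;0 0 0 0 -3 0 1;0 0 0 0 -3 0 1;0 0 0 0 -3 0 1"
}}

```text
t: 10.9
position: [555.8, 76.2, 106.2]
ee_rot: [0.703, 0.711, 0.0, 0.001]
wrist_force: [0.5, 0.5, -0.4]
finger_gap: 20.6
```

```bash
python3 - <<'E'
from plan import *
avg(8)
E
```

```text
Favg [-0.05 -0.02 -0.73] pos [555.78  76.13 106.15] [555.74  76.11 106.12]
s,d est [-68.01   1.66] F [-0.13  0.55 -0.06] z 106.1 11.3
```

{"op": "drive_tool", "data": {
  "moves": "0 0 0 0 -1 0 1;0 0 0 0 -2 0 1;0 0 0 0 -2 0 1;0 0 0 0 -2 0 1"
}}

```text
t: 11.8
position: [554.0, 76.1, 106.2]
ee_rot: [0.703, 0.711, 0.0, 0.001]
wrist_force: [1.9, -0.6, -1.7]
finger_gap: 20.6
```

```bash
python3 - <<'E'
from plan import *
avg(10)
E
```

```text
Favg [ 1.63 -0.17 -1.05] pos [553.98  76.06 106.2 ] [553.85  76.08 106.2 ]
s,d est [-67.8    3.64] F [ 1.29 -0.02 -0.48] z 106.2 12.3
```

{"op": "drive_tool", "data": {
  "moves": "0 0 0 0 -1 0 1;0 0 0 0 -2 0 1;0 0 0 0 -2 0 1;0 0 0 0 -2 0 1"
}}

```text
t: 12.8
position: [552.1, 76.0, 106.3]
ee_rot: [0.703, 0.711, 0.0, 0.001]
wrist_force: [3.0, -0.7, -1.5]
finger_gap: 20.4
```

```bash
python3 snap.py w8; python3 - <<'E'
from plan import *
avg(10)
c=cam("wrist"); cv2.imwrite("pics/w8c.png",cv2.resize(c["image"][120:290,190:320],(600,785))[:600])
E
```

```text
12.8 [552.1  76.  106.3] [7.031e-01 7.111e-01 4.000e-04 8.000e-04] [ 2.96 -0.73 -1.54] 20.354517807761006
[551.  142.8 271.9]
Favg [ 3.56 -0.83 -1.72] pos [552.11  76.01 106.27] [551.96  76.04 106.24]
s,d est [-67.6    5.61] F [ 3.5  -1.3  -2.29] z 106.2 13.35
```

View pics/w8c.png

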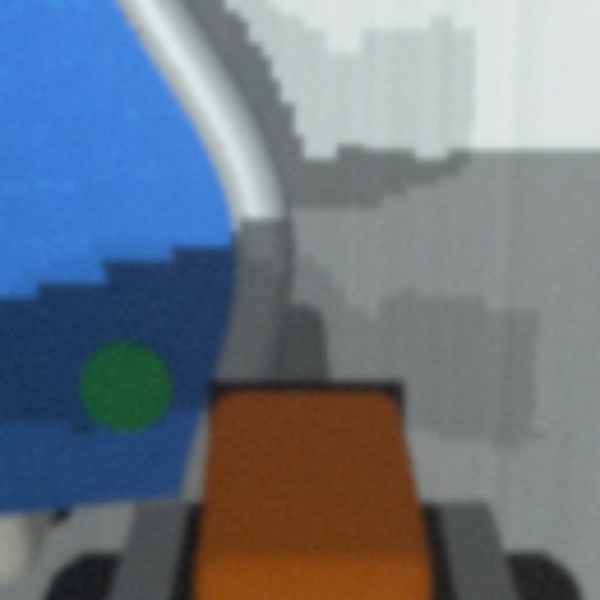

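```bash
sed -i 's/A,OX,OY=-0.0445,-0.4,0.7/A,OX,OY=-0.0445,-3.0,0.7/' plan.py; cat >> plan.py <<'E'
def push(F): a=yaw+A; return (F[0]*np.cos(a)+F[1]*np.sin(a))/1.2
E
python3 - <<'E'
from plan import *
W[:]=[-67];where()
rows([(s,3) for s in np.arange(-65,-46,2.5)],106)
E
```

```text
s,d est [-67.6    3.04] F [ 4.18 -1.13 -1.73] z 106.2 13.4
13.4 [551.92  76.04 106.24] [ 4.18 -1.13 -1.73]
-65.0 3 rd [ 53.  -69.8] world [550.9  79.3] shift [3.  0.8 0.2]
-62.5 3 rd [ 54.1 -67. ] world [551.6  82.2] shift [6.  1.5 0.2]
-60.0 3 rd [ 55.2 -64.1] world [552.   85.3] shift [9.  2.  0.2]
-57.5 3 rd [ 56.  -61.1] world [552.4  88.4] shift [12.1  2.4  0.2]
-55.0 3 rd [ 56.7 -58.1] world [552.5  91.5] shift [15.2  2.6  0.2]
-52.5 3 rd [ 57.2 -55. ] world [552.4  94.6] shift [18.4  2.5  0.2]
-50.0 3 rd [ 57.5 -51.8] world [552.1  97.8] shift [21.5  2.2  0.2]
-47.5 3 rd [ 57.5 -48.7] world [551.6 100.9] shift [24.7  1.7  0.2]
```

{"op": "drive_tool", "data": {
  "moves": "0 0 0 1.5 0.4 0 1;0 0 0 3 0.8 0 1;0 0 0 6 1.5 0 1;0 0 0 9 2 0 1;0 0 0 12 2.4 0 1;0 0 0 12 2.4 0 1;0 0 0 12 2.4 0 1"
}}

```text
t: 14.28
position: [554.2, 88.7, 106.3]
ee_rot: [0.703, 0.711, 0.001, 0.0]
wrist_force: [3.7, -0.9, -0.8]
finger_gap: 20.4
```

```bash
cat >> plan.py <<'E'
def chk(s0,pts=None,n=6):
    F=[]
    for i in range(n): camera("wrist"); s=read_state(); F.append(s["wrist_force"])
    m=np.mean(F,0); W[:]=[s0]; where(); print("Favg",m.round(2),"push",push(m).round(2), [push(f).round(1) for f in F])
    if pts is not None: rows(pts,106)
E
python3 -c "
from plan import *
chk(-57,[(s,3) for s in np.arange(-55,-25,2.5)])"
```

```text
s,d est [-57.31   3.01] F [3.52 0.97 0.26] z 106.2 14.575
Favg [ 3.54  0.3  -0.59] push 2.96 [np.float64(3.4), np.float64(2.5), np.float64(3.3), np.float64(2.7), np.float64(2.9), np.float64(3.0)]
14.575 [554.19  88.4  106.25] [3.52 0.97 0.26]
-55.0 3 rd [ 56.7 -58.1] world [552.5  91.5] shift [2.9 0.2 0.2]
-52.5 3 rd [ 57.2 -55. ] world [552.4  94.6] shift [6.  0.1 0.2]
-50.0 3 rd [ 57.5 -51.8] world [552.1  97.8] shift [ 9.2 -0.2  0.2]
-47.5 3 rd [ 57.5 -48.7] world [551.6 100.9] shift [12.3 -0.7  0.2]
-45.0 3 rd [ 57.3 -45.5] world [550.8 104. ] shift [15.4 -1.4  0.2]
-42.5 3 rd [ 56.9 -42.4] world [549.8 107. ] shift [18.4 -2.3  0.2]
-40.0 3 rd [ 56.3 -39.3] world [548.7 109.8] shift [21.3 -3.4  0.2]
-37.5 3 rd [ 55.5 -36.4] world [547.4 112.6] shift [24.1 -4.7  0.2]
-35.0 3 rd [ 54.6 -33.5] world [546.  115.3] shift [26.8 -6.1  0.2]
-32.5 3 rd [ 53.6 -30.6] world [544.5 117.9] shift [29.4 -7.5  0.2]
-30.0 3 rd [ 52.6 -27.9] world [543.  120.5] shift [32.  -9.   0.2]
-27.5 3 rd [ 51.5 -25.2] world [541.5 122.9] shift [ 34.4 -10.5   0.2]
```

{"op": "drive_tool", "data": {
  "moves": "0 0 0 3 0.2 0 1;0 0 0 6 0.1 0 1;0 0 0 9 -0.2 0 1;0 0 0 12.3 -0.7 0 1;0 0 0 15.4 -1.4 0 1;0 0 0 18.4 -2.3 0 1;0 0 0 18.4 -2.3 0 1;0 0 0 18.4 -2.3 0 1"
}}

```text
t: 15.58
position: [551.5, 107.5, 106.3]
ee_rot: [0.703, 0.711, 0.001, -0.0]
wrist_force: [3.3, 2.8, -0.5]
finger_gap: 20.3
```

```bash
python3 -c "
from plan import *
chk(-42,[(s,3) for s in np.arange(-40,-17,2.5)])"
```

```text
s,d est [-42.17   2.88] F [ 2.12  3.2  -0.5 ] z 106.3 15.875
Favg [ 2.81  2.65 -0.88] push 2.61 [np.float64(2.4), np.float64(1.7), np.float64(3.4), np.float64(3.5), np.float64(2.6), np.float64(2.1)]
15.875 [551.62 107.16 106.26] [ 2.12  3.2  -0.5 ]
-40.0 3 rd [ 56.3 -39.3] world [548.7 109.8] shift [ 2.5 -1.1  0.3]
-37.5 3 rd [ 55.5 -36.4] world [547.4 112.6] shift [ 5.3 -2.3  0.3]
-35.0 3 rd [ 54.6 -33.5] world [546.  115.3] shift [ 8.  -3.7  0.3]
-32.5 3 rd [ 53.6 -30.6] world [544.5 117.9] shift [10.6 -5.2  0.3]
-30.0 3 rd [ 52.6 -27.9] world [543.  120.5] shift [13.2 -6.7  0.3]
-27.5 3 rd [ 51.5 -25.2] world [541.5 122.9] shift [15.6 -8.2  0.3]
-25.0 3 rd [ 50.4 -22.6] world [539.9 125.2] shift [18.  -9.7  0.3]
-22.5 3 rd [ 49.4 -20.1] world [538.5 127.5] shift [ 20.3 -11.1   0.3]
-20.0 3 rd [ 48.4 -17.7] world [537.1 129.7] shift [ 22.5 -12.5   0.3]
-17.5 3 rd [ 47.5 -15.3] world [535.8 131.9] shift [ 24.7 -13.8   0.3]
```

{"op": "drive_tool", "data": {
  "moves": "0 0 0 2.5 -1.4 0 1;0 0 0 5.3 -2.6 0 1;0 0 0 8 -4 0 1;0 0 0 10.6 -5.4 0 1;0 0 0 13.2 -6.9 0 1;0 0 0 15.6 -8.4 0 1;0 0 0 15.6 -8.4 0 1;0 0 0 15.6 -8.4 0 1"
}}

```text
t: 16.88
position: [542.8, 123.2, 106.3]
ee_rot: [0.703, 0.711, 0.001, -0.001]
wrist_force: [2.8, 2.2, 0.0]
finger_gap: 20.4
```

```bash
python3 -c "
from plan import *
chk(-27,[(s,3) for s in np.arange(-25,3,2.5)])"
```

```text
s,d est [-27.19   3.14] F [ 3.04  2.52 -0.79] z 106.2 17.175
Favg [ 2.82  3.23 -0.48] push 2.69 [np.float64(2.7), np.float64(2.1), np.float64(2.4), np.float64(2.3), np.float64(3.8), np.float64(2.8)]
17.175 [542.93 122.97 106.24] [ 3.04  2.52 -0.79]
-25.0 3 rd [ 50.4 -22.6] world [539.9 125.2] shift [ 2.1 -1.2  0.2]
-22.5 3 rd [ 49.4 -20.1] world [538.5 127.5] shift [ 4.4 -2.6  0.3]
-20.0 3 rd [ 48.4 -17.7] world [537.1 129.7] shift [ 6.6 -4.   0.3]
-17.5 3 rd [ 47.5 -15.3] world [535.8 131.9] shift [ 8.8 -5.3  0.3]
-15.0 3 rd [ 46.7 -13.1] world [534.6 134. ] shift [10.9 -6.4  0.3]
-12.5 3 rd [ 46.  -10.9] world [533.5 136. ] shift [12.9 -7.4  0.3]
-10.0 3 rd [45.5 -8.8] world [532.6 137.9] shift [14.9 -8.3  0.3]
-7.5 3 rd [45.1 -6.8] world [531.9 139.8] shift [16.8 -9.1  0.3]
-5.0 3 rd [44.8 -4.9] world [531.3 141.7] shift [18.6 -9.6  0.3]
-2.5 3 rd [44.7 -3. ] world [530.8 143.5] shift [ 20.5 -10.1   0.3]
0.0 3 rd [44.7 -1.2] world [530.5 145.3] shift [ 22.3 -10.4   0.3]
2.5 3 rd [44.9  0.6] world [530.3 147.1] shift [ 24.1 -10.5   0.3]
```

Steady at about 2.7 mm. On to the hollow.

{"op": "drive_tool", "data": {
  "moves": "0 0 0 2.1 -1.5 0 1;0 0 0 4.4 -2.9 0 1;0 0 0 6.6 -4.2 0 1;0 0 0 8.8 -5.5 0 1;0 0 0 10.9 -6.6 0 1;0 0 0 12.9 -7.6 0 1;0 0 0 14.9 -8.5 0 1;0 0 0 16.8 -9.2 0 1;0 0 0 18.6 -9.7 0 1;0 0 0 18.6 -9.7 0 1;0 0 0 18.6 -9.7 0 1"
}}

```text
t: 18.55
position: [533.0, 141.6, 106.3]
ee_rot: [0.703, 0.711, 0.001, -0.0]
wrist_force: [5.0, 0.2, -0.8]
finger_gap: 20.4
```

```bash
python3 -c "
from plan import *
chk(-5,[(s,3) for s in np.arange(-2.5,28,2.5)])"
```

```text
s,d est [-4.94  3.05] F [3.78 0.54 0.17] z 106.3 18.85
Favg [ 3.88 -0.08 -0.52] push 3.2 [np.float64(3.6), np.float64(3.5), np.float64(3.1), np.float64(3.1), np.float64(2.7), np.float64(3.2)]
18.85 [533.02 141.53 106.28] [3.78 0.54 0.17]
-2.5 3 rd [44.7 -3. ] world [530.8 143.5] shift [ 1.8 -0.4  0.3]
0.0 3 rd [44.7 -1.2] world [530.5 145.3] shift [ 3.6 -0.7  0.3]
2.5 3 rd [44.9  0.6] world [530.3 147.1] shift [ 5.4 -0.8  0.3]
5.0 3 rd [45.2  2.5] world [530.3 149. ] shift [ 7.3 -0.8  0.3]
7.5 3 rd [45.6  4.4] world [530.4 151. ] shift [ 9.2 -0.7  0.3]
10.0 3 rd [46.2  6.3] world [530.6 153. ] shift [11.3 -0.5  0.3]
12.5 3 rd [46.9  8.4] world [530.9 155.1] shift [13.4 -0.1  0.3]
15.0 3 rd [47.7 10.5] world [531.4 157.3] shift [15.6  0.4  0.3]
17.5 3 rd [48.7 12.7] world [532.  159.7] shift [17.9  1.   0.3]
20.0 3 rd [49.8 14.9] world [532.7 162.1] shift [20.3  1.7  0.3]
22.5 3 rd [51.  17.2] world [533.4 164.6] shift [22.8  2.5  0.3]
25.0 3 rd [52.3 19.7] world [534.2 167.2] shift [25.4  3.3  0.3]
27.5 3 rd [53.6 22.1] world [535.1 169.9] shift [28.1  4.2  0.3]
```

{"op": "drive_tool", "data": {
  "moves": "0 0 0 1.8 -0.4 0 1;0 0 0 3.6 -0.7 0 1;0 0 0 5.4 -0.8 0 1;0 0 0 7.3 -0.8 0 1;0 0 0 9.2 -0.7 0 1;0 0 0 11.3 -0.4 0 1;0 0 0 13.4 0 0 1;0 0 0 15.6 0.5 0 1;0 0 0 15.6 0.5 0 1;0 0 0 15.6 0.5 0 1"
}}

```text
t: 20.1
position: [533.2, 157.1, 106.2]
ee_rot: [0.703, 0.711, 0.001, -0.0]
wrist_force: [3.8, -2.2, -1.8]
finger_gap: 20.7
```

```bash
python3 -c "
from plan import *
chk(15,[(s,3) for s in np.arange(17.5,43,2.5)])"
```

```text
s,d est [14.93  2.94] F [ 4.   -2.89 -0.9 ] z 106.2 20.4
Favg [ 4.12 -2.19 -1.68] push 3.16 [np.float64(3.4), np.float64(3.1), np.float64(3.1), np.float64(2.5), np.float64(3.9), np.float64(3.0)]
20.4 [533.24 157.08 106.24] [ 4.   -2.89 -0.9 ]
17.5 3 rd [48.7 12.7] world [532.  159.7] shift [2.4 0.6 0.2]
20.0 3 rd [49.8 14.9] world [532.7 162.1] shift [4.8 1.3 0.3]
22.5 3 rd [51.  17.2] world [533.4 164.6] shift [7.3 2.1 0.3]
25.0 3 rd [52.3 19.7] world [534.2 167.2] shift [9.9 2.9 0.3]
27.5 3 rd [53.6 22.1] world [535.1 169.9] shift [12.5  3.8  0.3]
30.0 3 rd [54.9 24.7] world [535.9 172.6] shift [15.3  4.6  0.3]
32.5 3 rd [56.2 27.3] world [536.7 175.4] shift [18.1  5.5  0.3]
35.0 3 rd [57.4 30.1] world [537.4 178.3] shift [21.   6.2  0.3]
37.5 3 rd [58.6 32.9] world [538.1 181.3] shift [24.   6.9  0.3]
40.0 3 rd [59.6 35.8] world [538.6 184.4] shift [27.   7.4  0.3]
42.5 3 rd [60.5 38.8] world [538.9 187.5] shift [30.1  7.8  0.3]
```

{"op": "drive_tool", "data": {
  "moves": "0 0 0 2.4 0.7 0 1;0 0 0 4.8 1.4 0 1;0 0 0 7.3 2.2 0 1;0 0 0 9.9 3 0 1;0 0 0 12.5 3.9 0 1;0 0 0 15.3 4.7 0 1;0 0 0 18.1 5.6 0 1;0 0 0 18.1 5.6 0 1;0 0 0 18.1 5.6 0 1"
}}

```text
t: 21.52
position: [538.6, 175.1, 106.3]
ee_rot: [0.703, 0.711, 0.001, -0.0]
wrist_force: [4.1, -3.9, -1.0]
finger_gap: 20.3
```

```bash
python3 -c "
from plan import *
chk(32,[(s,3) for s in np.arange(35,60,2.5)])"
```

```text
s,d est [32.41  2.89] F [ 3.46 -2.69 -1.09] z 106.3 21.825
Favg [ 4.45 -3.06 -1.79] push 3.33 [np.float64(3.4), np.float64(3.5), np.float64(3.4), np.float64(4.2), np.float64(3.0), np.float64(2.6)]
21.825 [538.59 175.15 106.26] [ 3.46 -2.69 -1.09]
35.0 3 rd [57.4 30.1] world [537.4 178.3] shift [3.  0.7 0.3]
37.5 3 rd [58.6 32.9] world [538.1 181.3] shift [6.  1.3 0.3]
40.0 3 rd [59.6 35.8] world [538.6 184.4] shift [9.  1.9 0.3]
42.5 3 rd [60.5 38.8] world [538.9 187.5] shift [12.1  2.2  0.3]
45.0 3 rd [61.2 41.8] world [539.  190.6] shift [15.2  2.4  0.3]
47.5 3 rd [61.7 44.9] world [538.9 193.7] shift [18.4  2.4  0.3]
50.0 3 rd [61.9 48.1] world [538.6 196.9] shift [21.5  2.1  0.3]
52.5 3 rd [62.  51.3] world [538.1 200. ] shift [24.6  1.6  0.3]
55.0 3 rd [61.7 54.4] world [537.3 203.1] shift [27.7  0.9  0.3]
57.5 3 rd [61.3 57.5] world [536.4 206. ] shift [30.7 -0.1  0.3]
```

{"op": "drive_tool", "data": {
  "moves": "0 0 0 3 0.9 0 1;0 0 0 6 1.5 0 1;0 0 0 9 2 0 1;0 0 0 12.1 2.4 0 1;0 0 0 15.2 2.6 0 1;0 0 0 18.4 2.5 0 1;0 0 0 18.4 2.5 0 1;0 0 0 18.4 2.5 0 1"
}}

```text
t: 22.82
position: [540.9, 194.3, 106.4]
ee_rot: [0.703, 0.711, 0.001, -0.001]
wrist_force: [4.0, 1.2, -0.5]
finger_gap: 20.7
```

```bash
python3 -c "
from plan import *
chk(47,[(s,3) for s in np.arange(50,76,2.5)])"
```

```text
s,d est [47.87  2.81] F [ 4.05  2.87 -1.09] z 106.4 23.125
Favg [ 4.04  1.32 -1.15] push 3.48 [np.float64(3.3), np.float64(4.1), np.float64(3.7), np.float64(2.8), np.float64(3.4), np.float64(3.7)]
23.125 [540.89 194.03 106.38] [ 4.05  2.87 -1.09]
50.0 3 rd [61.9 48.1] world [538.6 196.9] shift [ 2.7 -0.4  0.4]
52.5 3 rd [62.  51.3] world [538.1 200. ] shift [ 5.8 -0.9  0.4]
55.0 3 rd [61.7 54.4] world [537.3 203.1] shift [ 8.9 -1.7  0.4]
57.5 3 rd [61.3 57.5] world [536.4 206. ] shift [11.8 -2.6  0.4]
60.0 3 rd [60.7 60.6] world [535.2 208.9] shift [14.8 -3.7  0.4]
62.5 3 rd [60.  63.5] world [533.9 211.7] shift [17.6 -5.   0.4]
65.0 3 rd [59.1 66.4] world [532.5 214.4] shift [20.3 -6.3  0.4]
67.5 3 rd [58.1 69.3] world [531. 217.] shift [22.9 -7.8  0.4]
70.0 3 rd [57. 72.] world [529.5 219.5] shift [25.4 -9.3  0.4]
72.5 3 rd [55.9 74.7] world [528. 222.] shift [ 27.9 -10.8   0.5]
75.0 3 rd [54.9 77.3] world [526.5 224.3] shift [ 30.2 -12.3   0.5]
```

{"op": "drive_tool", "data": {
  "moves": "0 0 0 2.7 -0.4 0 1;0 0 0 5.8 -0.9 0 1;0 0 0 8.9 -1.7 0 1;0 0 0 11.8 -2.6 0 1;0 0 0 14.8 -3.7 0 1;0 0 0 17.6 -5 0 1;0 0 0 20.3 -6.3 0 1;0 0 0 22.9 -7.8 0 1;0 0 0 24.5 -8.8 0 1;0 0 0 24.5 -8.8 0 1;0 0 0 24.5 -8.8 0 1"
}}

```text
t: 24.5
position: [531.7, 218.8, 106.5]
ee_rot: [0.703, 0.711, 0.002, -0.001]
wrist_force: [3.3, 2.3, -0.9]
finger_gap: 20.4
```

```bash
python3 snap.py w9; python3 -c "
from plan import *
chk(69,[(70,3),(72,3),(72,-25)])"
```

```text
24.5 [531.7 218.8 106.5] [ 0.7029  0.7113  0.0015 -0.0012] [ 3.31  2.27 -0.85] 20.407239272684752
[530.8 284.9 272.4]
s,d est [69.27  3.  ] F [ 4.06  2.79 -0.85] z 106.5 24.85
Favg [ 3.4   2.56 -0.33] push 3.09 [np.float64(3.1), np.float64(3.2), np.float64(3.6), np.float64(2.2), np.float64(2.8), np.float64(3.7)]
24.85 [531.77 218.62 106.49] [ 4.06  2.79 -0.85]
70 3 rd [57. 72.] world [529.5 219.5] shift [ 0.7 -0.4  0.5]
72 3 rd [56.2 74.2] world [528.3 221.5] shift [ 2.7 -1.6  0.5]
72 -25 rd [84.1 72.9] world [556.  225.3] shift [ 6.1 26.1  0.5]
```

View pics/w9.png

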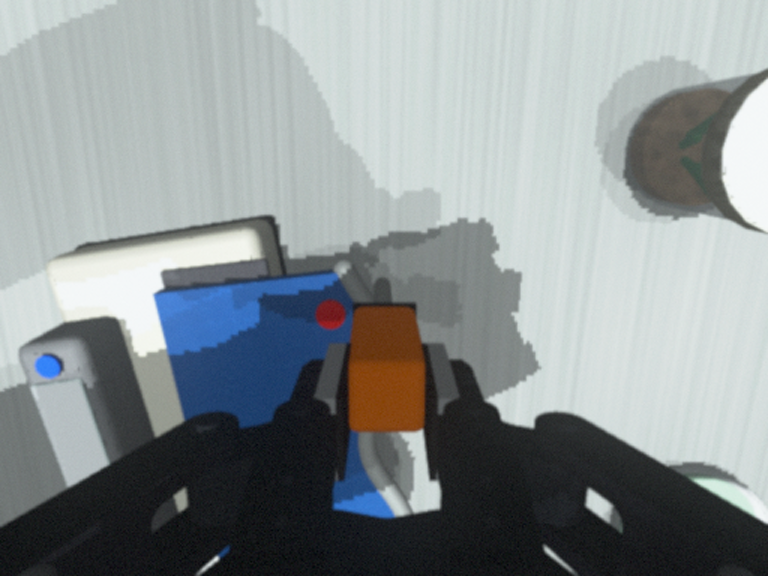

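{"op": "drive_tool", "data": {
  "moves": "0 0 0 1 5 0 1;0 0 0 2 12 0 1;0 0 0 3 20 0 1;0 0 0 3 22 0 1;0 0 0 3 22 -15 1;0 0 0 3 22 -40 1;0 0 0 3 22 -70 1;0 0 0 3 22 -92 1;0 0 0 3 22 -95 1;0 0 0 3 22 -95 1"
}}

```text
t: 26.1
position: [553.5, 221.5, 201.5]
ee_rot: [0.703, 0.711, 0.001, -0.001]
wrist_force: [-0.9, -0.1, -0.5]
finger_gap: 20.9
```

```bash
python3 - <<'E'
from plan import *
st=read_state(); M=Ro.from_quat(st["ee_rot"]).as_matrix(); print(st["t"],st["position"].round(1),st["ee_rot"].round(4),st["wrist_force"])
print((M.T@(np.array([490.5,-152.5,200])-st["position"])).round(1))
print(Ro.from_matrix(M.T@np.array([[-.0114,.9999,0],[.9999,.0114,0],[0,0,-1]])).as_rotvec(degrees=True))
E
```

```text
26.1 [553.5 221.5 201.5] [ 0.7029  0.7113  0.0015 -0.001 ] [-0.89806508 -0.1178958  -0.54633102]
[-3.732e+02 -6.740e+01  2.000e-01]
[ 0.04297398 -0.19810479  0.02193981]
```

{"op": "drive_tool", "data": {
  "moves": "0 -0.2 0 -37 -7 0 1;0 -0.2 0 -75 -14 0 1;0 -0.2 0 -112 -20 0 1;0 -0.2 0 -150 -27 0 1;0 -0.2 0 -187 -34 0 1;0 -0.2 0 -224 -40 0 1;0 -0.2 0 -262 -47 0 1;0 -0.2 0 -299 -54 0 1;0 -0.2 0 -336 -61 0 1;0 -0.2 0 -373 -67 0 1;0 -0.2 0 -373 -67 0 1;0 -0.2 0 -373 -67 0 1"
}}

```text
t: 27.6
position: [490.3, -151.9, 199.3]
ee_rot: [0.703, 0.711, 0.0, -0.001]
wrist_force: [0.4, 0.2, -0.3]
finger_gap: 20.3
```

```bash
python3 snap.py w10; python3 - <<'E'
from h import *
import pickle
for i in range(6): camera("wrist")
D={n:cam(n) for n in ("scene","side","wrist")}; pickle.dump(D,open("b10.pkl","wb")); s=read_state();print(s["position"],s["wrist_force"])
cv2.imwrite("pics/c10.png",np.hstack([cv2.resize(D["scene"]["image"][140:240,180:280],(400,400),interpolation=cv2.INTER_CUBIC),cv2.resize(D["side"]["image"][120:220,240:340],(400,400),interpolation=cv2.INTER_CUBIC)]))
cv2.imwrite("pics/w10c.png",cv2.resize(D["wrist"]["image"][150:290,190:320],(557,600),interpolation=cv2.INTER_CUBIC))
E
```

```text
27.6 [ 490.3 -151.9  199.3] [ 7.031e-01  7.111e-01  0.000e+00 -6.000e-04] [ 0.38  0.16 -0.29] 20.32332656217189
[489.6 -85.3 365. ]
[ 491.01002919 -152.00845349  200.23501467] [ 0.34847919 -0.99820043 -1.20914807]
```

View pics/c10.png

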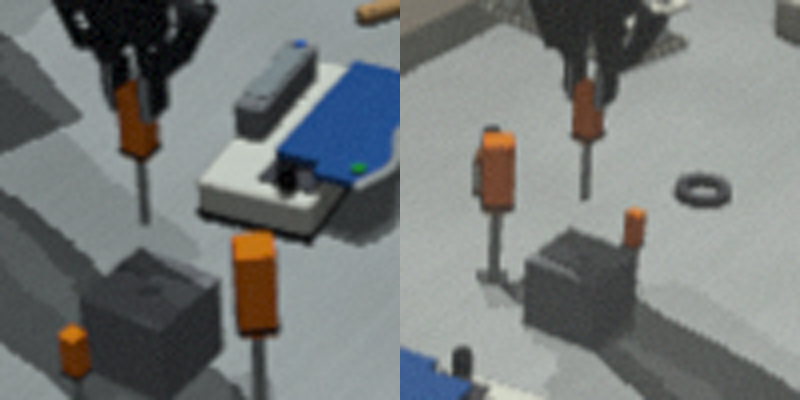

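View pics/w10c.png

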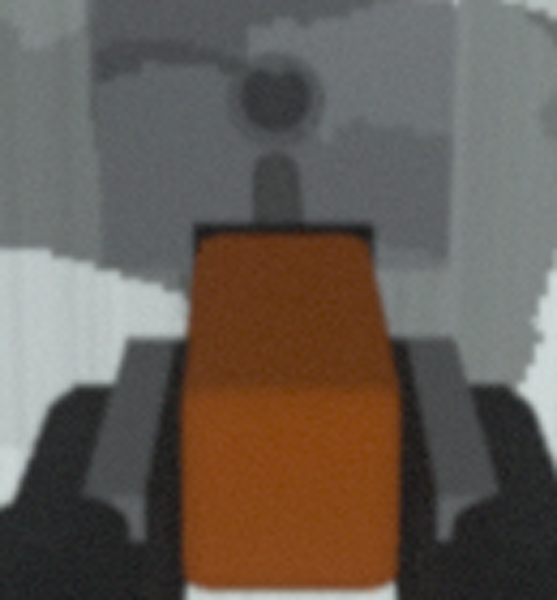

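```bash
python3 - <<'E'
from h import *
import pickle
D=pickle.load(open("b10.pkl","rb"))
a=(D["scene"],180+145/4-.4,140+222/4-.4);b=(D["side"],240+186/4-.4,120+197/4-.4);w=(D["wrist"],190+277*.2334-.4,150+156*.2334-.4)
print(tri([a,b]),tri([a,w]),tri([b,w])[0],onz(*w,130))
print("hole",onz(D["wrist"],190+276.5*.2334-.4,150+98*.2334-.4,70))
E
```

```text
(array([ 489.58876661, -154.45638332,  131.65326187]), [np.float64(0.4419019937286421), np.float64(0.44190199372887984)]) (array([ 487.97013232, -149.92562624,  128.06596414]), [np.float64(1.3139253843492984), np.float64(1.3139253843492156)]) [ 487.59159729 -148.56660507  134.6226958 ] [ 489.05092382 -148.61880787  130.        ]
hole [ 488.57499176 -152.18306219   70.        ]
```

Grip pose is unchanged since the lift and the tip is aligned with the hole within about 1 mm. Lowering into the mouth.

{"op": "drive_tool", "data": {
  "moves": "0 0 0 -0.6 -0.2 20 1;0 0 0 -0.6 -0.2 40 1;0 0 0 -0.6 -0.2 52 1;0 0 0 -0.6 -0.2 58 1;0 0 0 -0.6 -0.2 64 1;0 0 0 -0.6 -0.2 70 1;0 0 0 -0.6 -0.2 76 1;0 0 0 -0.6 -0.2 80 1;0 0 0 -0.6 -0.2 80 1"
}}

```text
t: 29.22
position: [490.6, -152.5, 119.9]
ee_rot: [0.703, 0.711, 0.0, 0.0]
wrist_force: [-0.1, 0.7, -0.5]
finger_gap: 20.3
```

```bash
python3 snap.py w11
```

```text
29.225 [ 490.6 -152.5  119.9] [7.028e-01 7.114e-01 1.000e-04 0.000e+00] [-0.12  0.72 -0.55] 20.27264908961686
[489.7 -85.8 285.6]
```

View pics/w11.png

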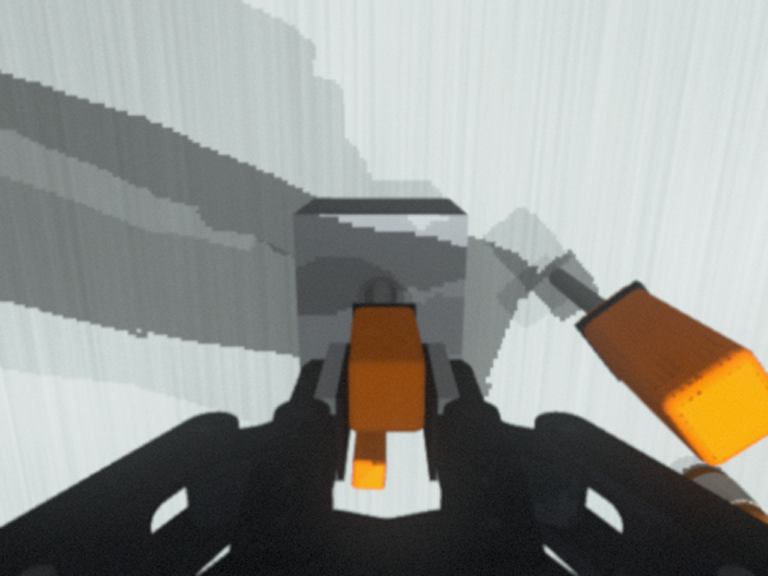

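{"op": "drive_tool", "data": {
  "moves": "0 0 0 0 0 6 1;0 0 0 0 0 12 1;0 0 0 0 0 18 1;0 0 0 0 0 24 1;0 0 0 0 0 30 1;0 0 0 0 0 34 1;0 0 0 0 0 36 1;0 0 0 0 0 37 1;0 0 0 0 0 37 1;0 0 0 0 0 37 1"
}}

```text
t: 30.52
position: [491.0, -152.7, 83.3]
ee_rot: [0.703, 0.711, 0.0, 0.0]
wrist_force: [0.3, -0.3, 0.0]
finger_gap: 20.4
```

```bash
python3 snap.py w12
```

```text
30.525 [ 491.  -152.7   83.3] [7.028e-01 7.114e-01 3.000e-04 4.000e-04] [ 0.35 -0.29  0.  ] 20.429681671818262
[490.  -85.9 249. ]
```

View pics/w12.png

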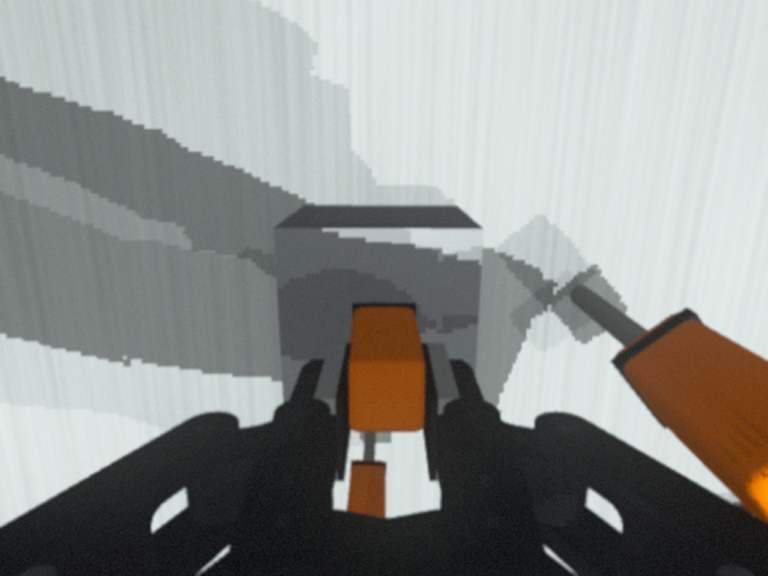

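{"op": "drive_tool", "data": {
  "moves": "0 0 0 0 0 1 1;0 0 0 0 0 1.5 1;0 0 0 0 0 1.5 1;0 0 0 0 0 1.5 1"
}}

```text
t: 31.08
position: [491.0, -152.7, 81.9]
ee_rot: [0.703, 0.711, 0.0, 0.0]
wrist_force: [-0.3, 0.4, 0.1]
finger_gap: 20.6
```

```bash
python3 -c "
from plan import *
W[:]=[0]
for i in range(6):
    camera('wrist'); s=read_state(); print(s['position'].round(2),s['wrist_force'].round(2),s['moment'].round(3))"
```

```text
[ 491.01 -152.68   81.91] [-0.93  0.53  1.74] [0.03  0.035 0.069]
[ 491.05 -152.65   81.93] [-0.85  1.36  1.24] [ 0.031  0.014 -0.018]
[ 491.01 -152.66   81.9 ] [-0.49  1.47  0.42] [ 0.023  0.094 -0.035]
[ 491.04 -152.65   81.91] [0.97 0.77 1.13] [0.031 0.052 0.018]
[ 491.03 -152.66   81.9 ] [-0.16 -0.13  1.14] [ 0.022  0.036 -0.014]
[ 491.05 -152.68   81.92] [-0.2   0.63  0.49] [-0.037  0.088 -0.003]
```

{"op": "drive_tool", "data": {
  "moves": "0 0 0 0 0 0 0.72;0 0 0 0 0 0 0.66;0 0 0 0 0 0 0.6;0 0 0 0 0 0 0.5;0 0 0 0 0 0 0.45;0 0 0 0 0 0 0.4;0 0 0 0 0 0 0.4;0 0 0 0 0 0 0.4"
}}

```text
t: 32.38
position: [491.0, -152.7, 81.9]
ee_rot: [0.703, 0.711, 0.0, 0.0]
wrist_force: [-0.3, -0.0, 0.3]
finger_gap: 50.8
```

```bash
python3 snap.py w13
```

```text
32.375 [ 491.  -152.7   81.9] [7.027e-01 7.114e-01 3.000e-04 4.000e-04] [-0.28 -0.    0.31] 50.84884861405102
[490.  -85.9 247.6]
```

View pics/w13.png

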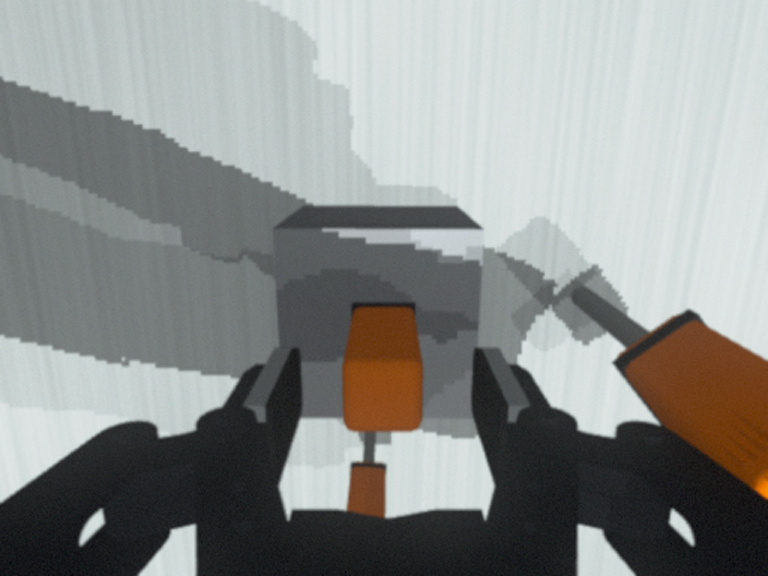

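Released; the grip stands free between the pads at (383,370). Retreating straight up.

{"op": "drive_tool", "data": {
  "moves": "0 0 0 0 0 -20 0.4;0 0 0 0 0 -55 0.4;0 0 0 0 0 -95 0.4;0 0 0 0 0 -130 0.4;0 0 0 -40 0 -160 0.4;0 0 0 -40 0 -160 0.4;0 0 0 -40 0 -160 0.4"
}}

```text
t: 33.3
position: [491.0, -192.4, 241.3]
ee_rot: [0.703, 0.711, 0.0, -0.0]
wrist_force: [0.0, 0.2, -0.6]
finger_gap: 51.5
```

```bash
python3 snap.py w14; python3 - <<'E'
from h import *
import pickle
D={n:cam(n) for n in ("scene","side")}; pickle.dump(D,open("b14.pkl","wb"))
cv2.imwrite("pics/c14.png",np.hstack([cv2.resize(D["scene"]["image"][140:240,180:280],(400,400),interpolation=cv2.INTER_CUBIC),cv2.resize(D["side"]["image"][120:220,240:340],(400,400),interpolation=cv2.INTER_CUBIC)]))
D0=pickle.load(open("a.pkl","rb"))
for n in D: print(n,{k:None for k in ()})
x=[cv2.resize(i,(400,300)) for i in (D0["scene"]["image"],D["scene"]["image"],D0["side"]["image"],D["side"]["image"])]
cv2.imwrite("pics/d14.png",np.vstack([np.hstack(x[:2]),np.hstack(x[2:])]))
E
```

```text
33.3 [ 491.  -192.4  241.3] [ 7.029e-01  7.113e-01  3.000e-04 -1.000e-04] [ 0.03  0.24 -0.56] 51.474975688283166
[ 490.1 -125.7  407. ]
scene {}
side {}
```

View pics/w14.png

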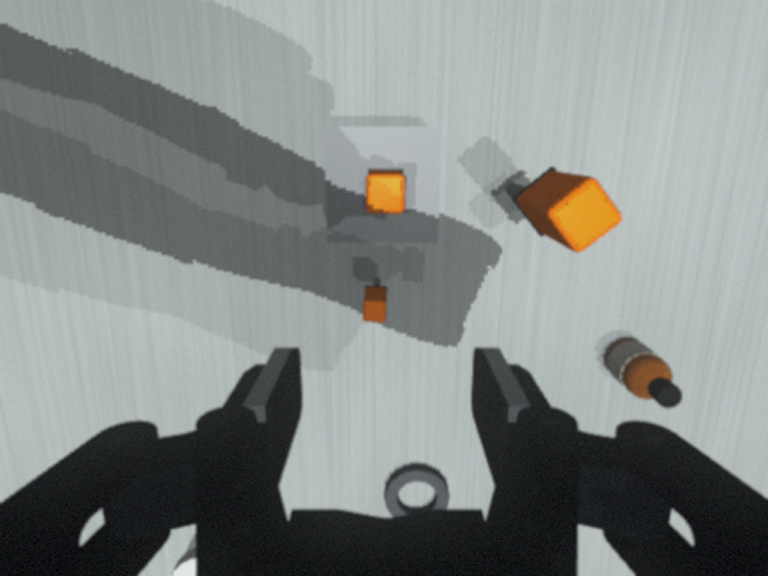

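View pics/c14.png

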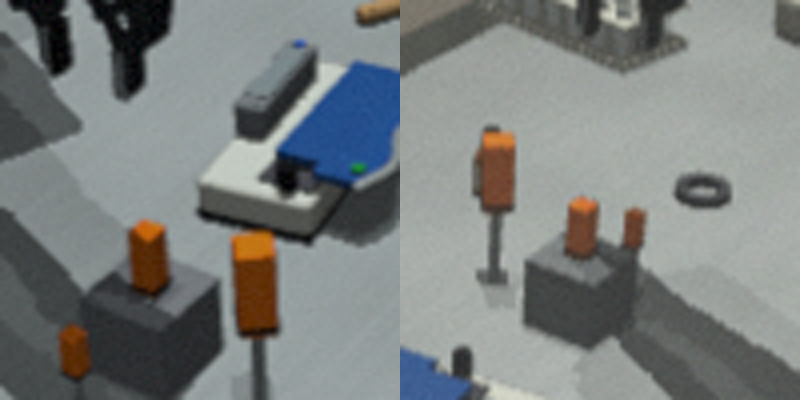

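View pics/d14.png

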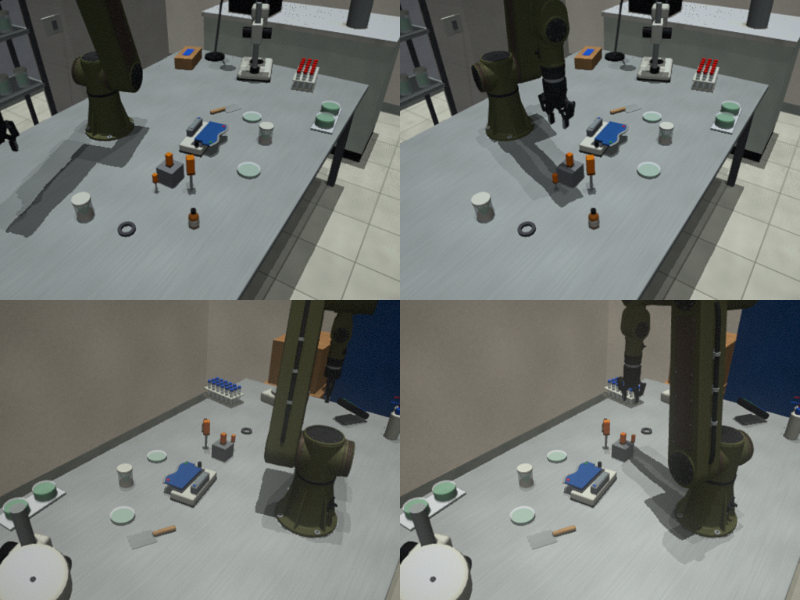

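```bash
python3 - <<'E'
from h import *
import pickle
D0=pickle.load(open("a.pkl","rb"));D=pickle.load(open("b14.pkl","rb"));c=pickle.load(open("w14.pkl","rb"))
for n,(r0,r1,c0,c1) in (("scene",(190,220,205,228)),("side",(165,190,278,294))):
    for d in (D0,D):
        m=cv2.inRange(cv2.cvtColor(d[n]["image"][r0:r1,c0:c1],cv2.COLOR_BGR2HSV),(0,150,50),(20,255,255)); y,x=np.where(m); print(n,len(x),x.min(),x.max(),y.min(),y.max(),x.mean().round(2),y.mean().round(2))
    i=cv2.absdiff(D0[n]["image"],D[n]["image"])
t=(c,386/1.5-.17,192.5/1.5-.17); print(onz(*t,125), depthpt(*t))
print("stand",[onz(c,u/1.5-.17,v/1.5-.17,70).round(1) for u,v in [(438,126),(437,241),(328,241)]])
def dot(c,lo,hi):
    m=cv2.inRange(cv2.cvtColor(c["image"],cv2.COLOR_BGR2HSV),lo,hi)[140:250,190:310]; y,x=np.where(m); return x.mean().round(2),y.mean().round(2),len(x)
for n in D: print(n,[ (dot(d[n],(45,120,60),(85,255,255)),dot(d[n],(170,150,80),(180,255,255))) for d in (D0,D)])
E
```

```text
scene 129 7 15 5 22 11.17 13.37
scene 131 8 16 5 22 11.6 13.63
side 19 5 10 5 12 7.74 7.26
side 21 5 10 5 15 7.43 7.48
[ 490.68576706 -151.9548802   125.        ] [ 490.68531976 -151.93526988  125.21089204]
stand [array([ 523.3, -115. ,   70. ]), array([ 525.6, -189. ,   70. ]), array([ 452.1, -189.8,   70. ])]
scene [((np.float64(79.0), np.float64(41.5), 6), (np.float64(96.0), np.float64(21.25), 4)), ((np.float64(79.0), np.float64(41.5), 6), (np.float64(96.0), np.float64(21.25), 4))]
side [((np.float64(47.71), np.float64(68.57), 7), (np.float64(25.25), np.float64(89.25), 4)), ((np.float64(48.0), np.float64(68.5), 6), (np.float64(25.0), np.float64(89.4), 5))]
```

Probe top is at 125 mm, so it is home, and 2 mm off the hole's axis against the 8 mm allowed. The reader dots are back where they started. Handing in.

```bash
python3 -c "
from workcell import *
print(finish_job())"
```

```text
the job is handed in; nothing more can be done
None
```

I took the middle-sized orange probe out of its stand, ran its shank along the blue edge from the green mark to the red mark, and put it back upright in the stand. The job is handed in at about 33.5 s of the 72 s allowed; no verdict was reported.

- **Tracing:** I stopped eight times along the edge to check the wrist force. At each stop it gave a push of 2.6 to 3.5 mm, within the 1 to 6 mm working range. I did not measure the push while the probe was moving between stops.
- **Probe home:** The last checks put the top of the probe at 125 mm, which is fully home. It is about 2 mm off the hole's axis and upright.
- **Reader:** Its green and red dots are back at their starting pixels, so the template has sprung back.
- **Bystanders:** None look moved in the before and after pictures; I compared these by eye, not by measurement.

**Disagreements:**
- **Edge position:** Contact at the green mark came about 2.6 mm deeper than the camera fit gave. I corrected the path by that amount from the force, and the readings then matched the whole way.
- **Tip position:** Before putting the probe back, the cameras disagreed on the tip position by up to 6 mm along y. The wrist picture showed the grip unchanged since the lift, so I relied on that, and the probe went in without resistance.

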